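Set out the smear-staining bench

TASK

Get the smear-staining bench ready: in the steel drip tray stand the lidded stain dish in the middle with its long side along the tray, the capped jar to its left and the open beaker to its right (as seen from the robot), all three in one straight line down the middle of the tray's length with gaps of about 30 mm between neighbours. Stack the two slide mailers on the slanted rack, the wide one underneath and the narrow one centred on it, both lying flat in the middle of the shelf, lengthwise down the slope, with their short ends right back against the backstop. Set the glass and the beaker down gently and keep them upright, and leave the oil bottle, the timer and the slide box where they are.

Things in the scene. Friction and masses are not known exactly. Their poses are not given: they have to be found in the camera images.
- jar: Round glass Coplin staining jar with a white screw cap. 95 mm high: foot 56 mm in diameter, glass 46 mm, cap 50 mm in diameter over the top 20 mm. About 0.19 kg. Origin: centre of its underside, z up. Starts upright on the bench, any yaw.
- dish: Rectangular glass stain dish with a plain steel lid (lid and dish stay together as one piece). Glass 54 mm (x) by 80 mm (y), lid 60 mm (x) by 88 mm (y) with a 16 mm deep skirt, total height 84 mm. About 0.34 kg. Origin: centre of its underside, y along its long side, z up. Starts upright on the bench.
- beaker: Open white plastic beaker, 70 mm high, 52 mm in outer diameter at the rim, 49 mm at the foot, wall 3 mm, small spout at its +x side. About 0.06 kg. Origin: centre of its underside, z up. Starts upright on the bench, any yaw.
- wide_mailer: Wide flat white plastic mailer (slide case, closed, rigid), two slides wide: 84 mm long (x), 56 mm wide (y), 14 mm thick, with two embossed bays on its top. About 55 g. Origin: centre of its underside, z up. Starts flat on the bench.
- narrow_mailer: Narrow flat white plastic mailer (slide case, closed, rigid), one slide wide: 84 mm long (x), 32 mm wide (y), 14 mm thick, one embossed bay. About 32 g. Origin: centre of its underside, z up. Starts flat on the bench.
- tray: Shallow rectangular stainless steel drip tray, fixed to the bench: 130 mm (x) by 320 mm (y) outside, rim 17 mm high above the bench, wall and floor 3 mm thick (the inside floor is 3 mm above the bench). Origin: centre of its underside; y runs along its length to the robot's left, x away from the robot. 
- shelf: Shelf of a fixed grey slanted rack, 126 mm wide, no sides, sloping 20 deg (0.349 rad) down away from the robot to a 35 mm high backstop. Origin: foot of the backstop at mid width, on the shelf face, 18 mm above bench; x down the slope into the backstop (face spans x -120 to 0 mm), y left, z off the face. A mailer against the backstop has its origin at x -42 mm. Mailers may not slide alone.
- oil_bottle: Bystander: small brown immersion-oil bottle with a black cap and rubber bulb, 32 mm in diameter, 92 mm high, standing loose beyond the tray and the rack. Origin: centre of its underside.
- timer: Bystander: square grey laboratory timer lying loose, 62 by 62 by 16 mm, at the left. Origin: centre of its underside.
- slide_box: Bystander: dark slate-coloured slide storage box with a paper label, loose, 97 mm (x) by 84 mm (y) by 34 mm high, at the right. Origin: centre of its underside.
Not all that is in view belongs to the job. What is shaped like the beaker but blue is not meant. Leave any turquoise look-alike of the wide_mailer alone.

How it is judged:
By the outcome, as a careful person would: the job done as asked, in the order asked, and still so for the second after the job is handed in, with the robot touching nothing.
It also fails if it takes over 122 s, if anything falls off the work surface, if the arm or the gripper's body presses on something with over 40 N, if the wrist force passes 120 N, or if a joint passes its speed limit or range.

ROBOT

A 7-joint arm with a two-finger parallel gripper is mounted at the origin on the work surface. World frame = base frame: x ahead of the robot, y to its left, z up, the work surface at z = 0. Lengths are in m, angles in rad, forces in N, time in s.
With the tool pointing down it reaches from about 0.4 to 0.85 m from the base axis. Payload 4.5 kg.
Tool frame: the origin (TCP) lies at the very end of the fingers, on their centre line; the grasp point (between the pads) lies 19 mm behind it; z points along the fingers, y is the line along which they close (so a half turn about z gives the same grasp; the last joint's range is limited). The gripper opens to 88 mm and grips with 3 to 60 N. Pads are 18 mm wide; open, the fingers measure 123 mm over their backs; the gripper's body (75 mm by 187 mm) begins 45 mm behind the grasp point.
Start: joints at [-1.223, 0.689, -0.195, 1.565, 0.157, 0.902, -0.215], TCP at [0.193, 0.595, 0.239] pointing down, gripper open.
Joint ranges: [-3.01, 3.01], [-0.46, 2.08], [-1.47, 1.51], [0.13, 2.56], [-1, 4.14], [0.04, 2.09], [-2.66, 2.66]. Speed limits (rad/s): [2.57, 2.57, 3.14, 3.14, 3.14, 3.14, 3.14].

INTERFACE

Orientations are given as a unit quaternion [x, y, z, w].
In Python, from plant import r, optics gives the robot as it stands.
- The arm moves only by the tool servo_tool, never from a script. Its arguments are lists of equal length, an entry for each row: "translation": the shift along the tool's x, y, z in m, a list of three; "turn": the turn, a rotation vector about the tool's x, y, z in rad, a list of three. In form: {"translation": [[dx, dy, dz], ...], "turn": [[rx, ry, rz], ...]}. A call has 1 to 10 rows; each row shifts and turns the commanded pose from where the row before left it, along the tool's axes as they then stand; what a row does not reach is not made up. A row lasts 1/8 s, in which the tool goes at most 62.5 mm and 10.7 degrees, less where a joint would pass 70% of its speed; a pose out of reach is approached as far as the arm can. A call is refused whole if a number of a shift passes 0.0625 or a number of a turn 0.188, either way. A call with a gripper value outside its range is refused whole. "grip" is the opening, from 0 (shut) to 1 (fully open), set as the call begins (left out, the last holds). The fingers move at their own pace and stop on an object; "grip_force" is the grip in N (left out, the last holds). Time passes only in rows, so rows that do not move let the fingers close. It gives the time, the measured TCP pose, the force, the opening and the grip force at its end, in the units of the state.
- r.get_state(): the state, without advancing time (a new reading comes with each control period).
- optics.snapshot(name): name is "scene" or "top"; returns a dict with "img" (384x512x3 uint8, red, green, blue), "z_map" (384x512 float32, m along the optical axis (not along the pixel's ray), 0 where there is no reading), "mtx" (3x3 intrinsics, pixels), "R" (3x3) and "t" (3): a world point X has camera coordinates R X + t. Camera axes: x right, y down, z forward; pixel columns grow to the right and rows downward; lengths in m; the calibration is good to about 2 mm. A picture is of the moment at which its call begins.
- r.finish_job(): hands the job in; it is judged then, once.
The state is a dict: "clock": time; "q": joint angles; "qd": joint speeds; "joint_torque": joint torques, N m; "tool_pos": TCP position; "eef_rot": TCP orientation; "contact_force": force on the tool from outside, world axes, zero at the start; "moment": the same for the moment, N m; "opening": opening from 0.0 (shut) to 1.0 (fully open); "finger_force": force on a finger pad.
Only numpy, scipy, OpenCV 4.12 (cv2) and the standard library are available. Lean on these libraries where they do the work, as an engineer would, in place of code of your own. Each camera call takes 0.05 s, during which the arm holds its last target. There are 200 camera calls.

## Working session

There is one attempt and no reset: what is moved stays moved. The work goes in short steps, Python scripts to look and compute and a tool call to move; the robot and the scene stay as the last step left them, time stands still between calls to the robot, and variables do not carry over. Pictures are saved under pics/ and viewed, at most 14 in all, crops included, and the job is handed in when it is done.

Besides the shell and the picture viewer there is one more tool, called as name(argument=value, ...) on one line, values as JSON. servo_tool: Moves the arm, as the interface text tells. Its arguments: {"type":"object","properties":{"translation":{"type":"array"},"turn":{"type":"array"},"grip":{"type":"number"},"grip_force":{"type":"number"}},"required":["translation","turn"]}

```bash
ls; mkdir -p pics
python3 - <<'E'
from plant import r, optics
import cv2, numpy as np, pickle
s=r.get_state(); print({k:np.round(v,3) for k,v in s.items()})
for n in ("scene","top"):
    d=optics.snapshot(n); pickle.dump(d,open(f"{n}.pkl","wb"))
    print(n,d["mtx"].round(1).tolist(),(-d["R"].T@d["t"]).round(3),d["R"].round(3).tolist())
    cv2.imwrite(f"pics/{n}0.png",cv2.resize(d["img"][:,:,::-1],(800,600),interpolation=cv2.INTER_CUBIC))
E
```

```text
pics
{'clock': np.float64(0.0), 'q': array([-1.223,  0.69 , -0.194,  1.566,  0.157,  0.902, -0.215]), 'qd': array([-0.002, -0.002,  0.   , -0.001,  0.001,  0.001, -0.001]), 'joint_torque': array([-0.0000e+00, -5.2755e+01, -1.2670e+00, -1.5343e+01, -5.3000e-02,
        7.0000e-03,  0.0000e+00]), 'tool_pos': array([0.193, 0.594, 0.238]), 'eef_rot': array([ 0.156,  0.988, -0.001, -0.   ]), 'contact_force': array([0.293, 1.094, 0.128]), 'moment': array([ 0.018, -0.054,  0.006]), 'finger_force': np.float64(0.0), 'opening': np.float64(1.0)}
scene [[460.2, 0.0, 257.9], [0.0, 460.2, 188.9], [0.0, 0.0, 1.0]] [ 1.514 -0.203  0.891] [[0.178, 0.984, 0.005], [0.618, -0.108, -0.778], [-0.765, 0.142, -0.628]]
top [[390.6, 0.0, 255.5], [0.0, 390.6, 197.3], [0.0, 0.0, 1.0]] [0.308 0.003 1.27 ] [[-0.013, -1.0, -0.011], [-0.99, 0.015, -0.143], [0.143, 0.009, -0.99]]
```

View pics/scene0.png

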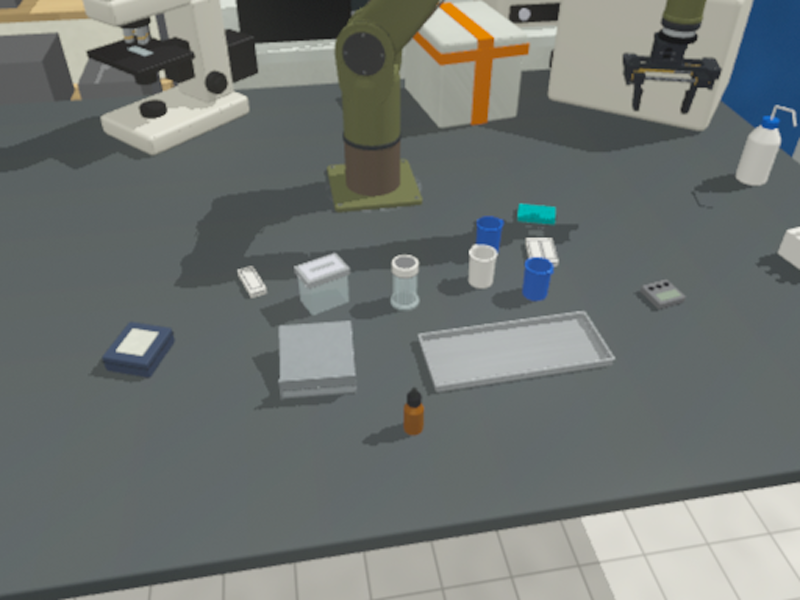

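View pics/top0.png

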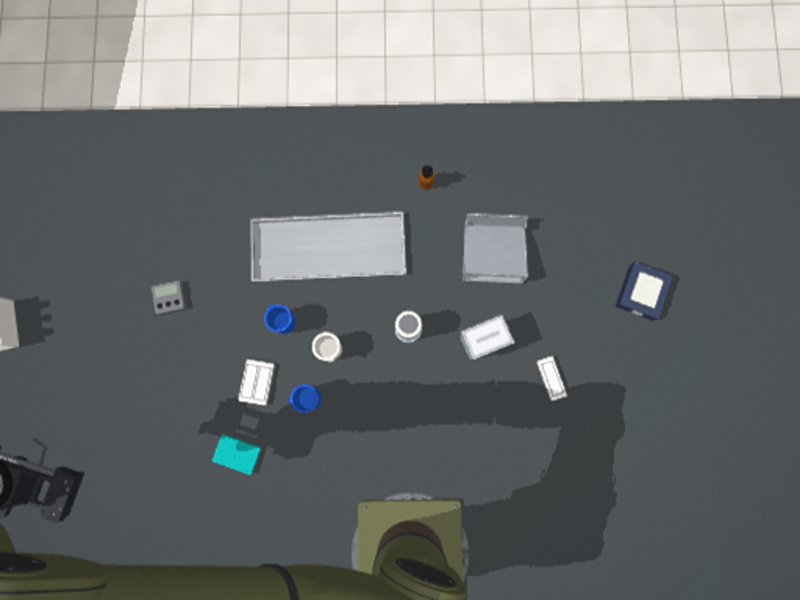

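The scene view shows the dish (322,280), jar (404,280), white beaker (482,265), narrow mailer (252,282), wide mailer (541,250), tray (515,350), rack (317,357) and oil bottle (413,412), plus two blue beakers and a turquoise mailer. The top view shows the same things: dish (487,337), jar (408,325), white beaker (326,346), wide mailer (256,382), narrow mailer (551,377), tray (328,246) and rack (495,247). Next I'll measure from the depth in both views.

```bash
cat > h.py <<'E'
import numpy as np, cv2, pickle
def cloud(d):
    h,w=d["z_map"].shape; u,v=np.meshgrid(np.arange(w),np.arange(h)); z=d["z_map"]
    c=np.stack([(u-d["mtx"][0,2])/d["mtx"][0,0]*z,(v-d["mtx"][1,2])/d["mtx"][1,1]*z,z],-1)
    P=(c-d["t"])@d["R"]; P[z==0]=np.nan; return P
def blobs(d,zmin=0.006,lo=(0.2,-0.55),hi=(0.95,0.5)):
    P=cloud(d); m=(P[...,2]>zmin)&(P[...,2]<0.2)&(P[...,0]>lo[0])&(P[...,0]<hi[0])&(P[...,1]>lo[1])&(P[...,1]<hi[1])
    n,l,st,_=cv2.connectedComponentsWithStats(m.astype(np.uint8),connectivity=4)
    return P,[(l==i) for i in range(1,n) if st[i,4]>40]
def rect(X):
    (c,s,a)=cv2.minAreaRect((X[:,:2]*1000).astype(np.float32)); return np.round(c,1),np.round(s,1),round(a,1)
E
python3 - <<'E'
from h import *
for n in("scene","top"):
    d=pickle.load(open(n+".pkl","rb")); P,B=blobs(d)
    bench=P[(abs(P[...,2])<.006)&(P[...,0]>.35)&(P[...,0]<.8)&(abs(P[...,1])<.4)]
    print(n,"bench z",np.median(bench[:,2]).round(4))
    for m in B:
        X=P[m]; zt=np.percentile(X[:,2],97); T=X[X[:,2]>zt-.006]; vv,uu=np.nonzero(m)
        print("px",int(uu.mean()),int(vv.mean()),"n",m.sum(),"rgb",d["img"][m].mean(0).astype(int),"ztop",zt.round(4),"top",rect(T),"all",rect(X))
E
```

```text
scene bench z 0.0009
px 344 137 n 124 rgb [  1 159 156] ztop 0.0189 top (array([209.4, 341. ]), array([80.6, 37.3]), 71.2) all (array([209.4, 341.3]), array([81.3, 37.6]), 71.2)
px 309 159 n 695 rgb [122 139 164] ztop 0.0717 top (array([359.7, 178.3]), array([ 52.8, 166.4]), 67.7) all (array([358.3, 179.1]), array([ 52.8, 170.3]), 67.4)
px 344 170 n 662 rgb [106 130 172] ztop 0.0714 top (array([465.7, 254.7]), array([51. , 58.5]), 73.6) all (array([396.8, 288. ]), array([ 67.6, 214.1]), 69.6)
px 206 180 n 986 rgb [157 165 165] ztop 0.0875 top (array([ 421. , -158.4]), array([66.4, 87.9]), 21.1) all (array([ 420.5, -157.9]), array([66.5, 90.4]), 21.8)
px 258 179 n 523 rgb [153 160 158] ztop 0.098 top (array([447.2,  -4.6]), array([47.5, 47.7]), 34.0) all (array([441.8,  -3.5]), array([52.3, 66.7]), 83.6)
px 160 178 n 204 rgb [199 199 193] ztop 0.0188 top (array([ 340.3, -296.1]), array([86.5, 32.7]), 17.0) all (array([ 341.9, -295.6]), array([89.8, 32.9]), 17.3)
px 419 187 n 190 rgb [118 122 120] ztop 0.02 top (array([522., 485.]), array([63.3, 39.7]), 10.6) all (array([523. , 484.2])
[... 2045 characters left out ...]
, 52.7]), 89.6) all (array([408.6, 160.8]), array([51.8, 53.4]), 78.2)
px 352 242 n 280 rgb [225 223 220] ztop 0.0195 top (array([ 341.6, -293.9]), array([83.2, 31.6]), 17.4) all (array([ 341.8, -293.7]), array([84.5, 33.2]), 18.2)
px 163 244 n 478 rgb [233 231 229] ztop 0.0196 top (array([341.9, 310.7]), array([56.4, 83.3]), 78.9) all (array([342.8, 312.6]), array([60.9, 84.9]), 79.3)
px 194 254 n 192 rgb [ 31  71 153] ztop 0.0738 top (array([307.8, 202.7]), array([52.7, 53.2]), 46.7) all (array([307.6, 204.5]), array([53.7, 58.6]), 28.8)
px 149 285 n 232 rgb [ 19 176 175] ztop 0.02 top (array([216.7, 345.7]), array([85.9, 34. ]), 88.7) all (array([219.9, 345.2]), array([88.1, 39.7]), 89.9)
```

```bash
cat >> h.py <<'E'
from scipy.spatial.transform import Rotation as Ro
def Rtool(ydeg,tilt=0):
    """tool z down, tool y at angle ydeg; tilt (deg) leans about tool y"""
    y=np.array([np.cos(np.radians(ydeg)),np.sin(np.radians(ydeg)),0]); z=np.array([0,0,-1.]); x=np.cross(y,z)
    return Ro.from_matrix(np.stack([x,y,z],1))*Ro.from_euler('y',tilt,degrees=True)
def plan(p0,R0,p1,R1,n):
    """n rows of tool-frame shift/turn from pose 0 to pose 1"""
    w=(R0.inv()*R1).as_rotvec()/n; rows=[];p=np.array(p0,float);R=R0
    for i in range(n):
        q=np.array(p0)+(np.array(p1)-p0)*(i+1)/n
        rows.append(np.round(R.inv().apply(q-p),4)); p=q; R=R*Ro.from_rotvec(w)
    return np.array(rows),np.round(w,4)
def go(way):
    from plant import r
    s=r.get_state(); p=s["tool_pos"];R=Ro.from_quat(s["eef_rot"]); print("clock",round(s["clock"],2),"p",np.round(p,4))
    for p1,R1,n in way:
        a,w=plan(p,R,p1,R1,n); print("translation",a.tolist(),"turn each",w.tolist(),"n",n); p,R=p1,R1
E
python3 - <<'E'
from h import *
from scipy.optimize import least_squares
for n in("scene","top"):
    d=pickle.load(open(n+".pkl","rb")); P=cloud(d)
    m=(P[...,0]>.53)&(P[...,0]<.70)&(P[...,1]>-.27)&(P[...,1]<-.10)&(P[...,2]>.01); X=P[m]
    S=X[(X[:,0]<.64)&(X[:,0]>.565)&(abs(X[:,1]+.187)<.05)]
    c=np.linalg.lstsq(np.c_[S[:,:2],np.ones(len(S))],S[:,2],rcond=None)[0]
    print(n,"plane",c.round(4),"slope",np.degrees(np.arctan(np.hypot(*c[:2]))).round(2),"yaw",np.degrees(np.arctan2(-c[1],-c[0])).round(2))
    h=X[:,2]-X@np.r_[c[:2],0]-c[2]; F=X[abs(h)<.006]; Bk=X[(h>.012)]
    print("shelf rect",rect(F),"back pts",len(Bk),"xyz min",np.percentile(Bk,3,axis=0).round(4),"max",np.percentile(Bk,97,axis=0).round(4))
    xs=np.arange(.56,.66,.01); L=[];
    for a in xs:
        s=F[abs(F[:,0]-a)<.006]
        L.append((s[:,1].min(),s[:,1].max()))
    L=np.array(L); print("edges",np.round(L.mean(0),4),"slopes deg",np.degrees(np.polyfit(xs-.61,L[:,0],1)).round(2)[0],np.degrees(np.polyfit(xs-.61,L[:,1],1)).round(2)[0],"mid at .61",np.round(L.mean(),4))
    # backstop front line
    for yy in(-.22,-.19,-.16):
        s=X[abs(X[:,1]-yy)<.004]; o=np.argsort(s[:,0]); s=s[o]; print(yy,[tuple(q) for q in (s[::max(1,len(s)//14)][:,[0,2]]*1000).round(0).astype(int)][-9:])
    # tray inside floor
    m=(P[...,0]>.53)&(P[...,0]<.72)&(P[...,1]>-.03)&(P[...,1]<.36)
    T=P[m&(P[...,2]>.012)]; fl=P[m&(abs(P[...,0]-.624)<.04)&(abs(P[...,1]-.163)<.12)]
    print("floor z",np.median(fl[:,2]).round(4),"rim extents x",np.percentile(T[:,0],[1,99]).round(3),"y",np.percentile(T[:,1],[1,99]).round(3))
a=pickle.load(open("top.pkl","rb"))["img"][130:190,155:345,::-1]; b=pickle.load(open("scene.pkl","rb"))["img"][195:255,170:400,::-1]
a=cv2.resize(a,None,fx=4.2,fy=4.2,interpolation=2); b=cv2.resize(b,None,fx=3.45,fy=3.45,interpolation=2)
w=max(a.shape[1],b.shape[1]); o=np.vstack([cv2.copyMakeBorder(i,0,0,0,w-i.shape[1],0) for i in(a,b)]); cv2.imwrite("pics/crop1.png",o); print(o.shape)
E
```

```text
scene plane [-0.3642  0.023   0.2635] slope 20.05 yaw -3.61
shelf rect (array([ 607.7, -187.6]), array([126.1, 123.6]), 86.4) back pts 243 xyz min [ 0.6638 -0.2506  0.029 ] max [ 0.6779 -0.1333  0.0525]
edges [-0.2454 -0.1249] slopes deg 10.05 -4.45 mid at .61 -0.1852
-0.22 [(np.int64(601), np.int64(44)), (np.int64(611), np.int64(38)), (np.int64(616), np.int64(35)), (np.int64(623), np.int64(32)), (np.int64(631), np.int64(27)), (np.int64(638), np.int64(27)), (np.int64(661), np.int64(17)), (np.int64(666), np.int64(31)), (np.int64(672), np.int64(44))]
-0.19 [(np.int64(603), np.int64(40)), (np.int64(611), np.int64(33)), (np.int64(617), np.int64(32)), (np.int64(624), np.int64(32)), (np.int64(633), np.int64(31)), (np.int64(639), np.int64(23)), (np.int64(664), np.int64(23)), (np.int64(670), np.int64(35)), (np.int64(675), np.int64(52))]
-0.16 [(np.int64(604), np.int64(36)), (np.int64(612), np.int64(41)), (np.int64(619), np.int64(33)), (np.int64(627), np.int64(35)), (np.int64(634), np.int64(28)), (np.int64(643), np.int64(22)), (np.int64(667), np.int64(21)), (np.int64(672), np.int64(39)), (np.
[... 583 characters left out ...]
t64(667), np.int64(42)), (np.int64(672), np.int64(46))]
-0.19 [(np.int64(616), np.int64(32)), (np.int64(623), np.int64(34)), (np.int64(631), np.int64(27)), (np.int64(643), np.int64(22)), (np.int64(654), np.int64(18)), (np.int64(660), np.int64(21)), (np.int64(666), np.int64(24)), (np.int64(671), np.int64(41)), (np.int64(674), np.int64(51))]
-0.16 [(np.int64(606), np.int64(36)), (np.int64(616), np.int64(37)), (np.int64(626), np.int64(24)), (np.int64(634), np.int64(30)), (np.int64(645), np.int64(27)), (np.int64(656), np.int64(23)), (np.int64(665), np.int64(29)), (np.int64(670), np.int64(23)), (np.int64(675), np.int64(51))]
floor z 0.0038 rim extents x [0.554 0.695] y [0.002 0.328]
(459, 798, 3)
```

View pics/crop1.png

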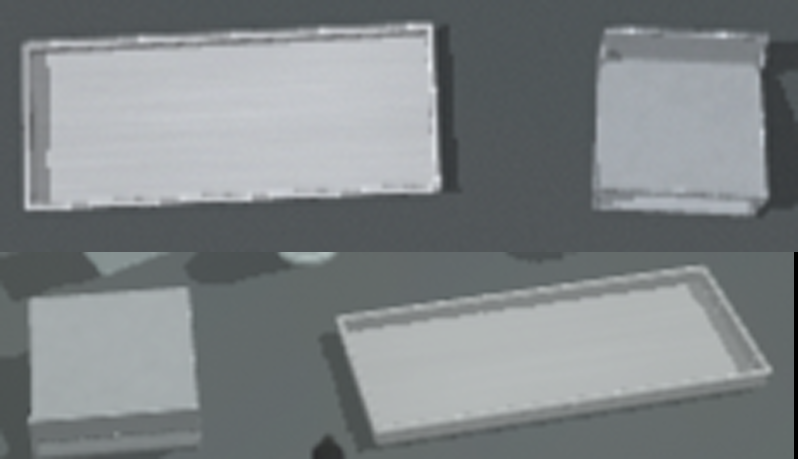

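The crop shows the tray corners (25,43), (432,25), (440,190) and (25,210), which give a tray yaw of 1.8°. The shelf edges are at (596,206)–(605,30) and (768,200)–(768,35), for a rack yaw of −3.6°. Both views agree within about 2 mm, and tops and sizes match the text, so I can start moving.

Run:
```python
from h import *
print(Ro.from_quat([0.156,0.988,-0.001,0]).as_matrix().round(3).tolist(), Rtool(72).as_matrix().round(3).tolist())
go([([.45,.20,.22],Rtool(46),10),([.4212,-.157,.14],Rtool(21.5),10),([.4212,-.157,.057],Rtool(21.5),6)])
```

```text
[[-0.951, 0.308, -0.0], [0.308, 0.951, -0.002], [-0.0, -0.002, -1.0]] [[-0.951, 0.309, 0.0], [0.309, 0.951, 0.0], [0.0, 0.0, -1.0]]
clock 0.1 p [0.1928 0.5939 0.238 ]
translation [[-0.0366, -0.0295, 0.0019], [-0.0379, -0.0278, 0.0018], [-0.0392, -0.0261, 0.0018], [-0.0403, -0.0243, 0.0018], [-0.0414, -0.0224, 0.0018], [-0.0423, -0.0205, 0.0018], [-0.0432, -0.0186, 0.0018], [-0.044, -0.0166, 0.0018], [-0.0447, -0.0146, 0.0018], [-0.0453, -0.0125, 0.0018]] turn each [-0.0002, 0.0, 0.0454] n 10
translation [[-0.0227, -0.0277, 0.008], [-0.0239, -0.0267, 0.008], [-0.025, -0.0256, 0.008], [-0.0261, -0.0245, 0.008], [-0.0271, -0.0234, 0.008], [-0.0281, -0.0222, 0.008], [-0.029, -0.021, 0.008], [-0.0299, -0.0197, 0.008], [-0.0307, -0.0185, 0.008], [-0.0315, -0.0171, 0.008]] turn each [0.0, 0.0, 0.0428] n 10
translation [[0.0, 0.0, 0.0138], [0.0, 0.0, 0.0138], [0.0, 0.0, 0.0138], [0.0, 0.0, 0.0138], [0.0, 0.0, 0.0138], [0.0, 0.0, 0.0138]] turn each [0.0, 0.0, 0.0] n 6
```

servo_tool(translation=[[-0.037, -0.029, 0.002], [-0.038, -0.028, 0.002], [-0.039, -0.026, 0.002], [-0.04, -0.024, 0.002], [-0.041, -0.022, 0.002], [-0.042, -0.021, 0.002], [-0.043, -0.019, 0.002], [-0.044, -0.017, 0.002], [-0.045, -0.015, 0.002], [-0.045, -0.012, 0.002]], turn=[[0, 0, 0.045], [0, 0, 0.045], [0, 0, 0.045], [0, 0, 0.046], [0, 0, 0.045], [0, 0, 0.045], [0, 0, 0.045], [0, 0, 0.046], [0, 0, 0.045], [0, 0, 0.046]], grip=1)

```text
clock: 1.35
tool_pos: [0.4501, 0.2001, 0.2185]
eef_rot: [0.375, 0.927, -0.0, -0.0]
contact_force: [0.5, 0.3, 1.3]
opening: 0.996
finger_force: 0.0
```

servo_tool(translation=[[-0.023, -0.028, 0.008], [-0.024, -0.027, 0.008], [-0.025, -0.026, 0.008], [-0.026, -0.024, 0.008], [-0.027, -0.023, 0.008], [-0.028, -0.022, 0.008], [-0.029, -0.021, 0.008], [-0.03, -0.02, 0.008], [-0.031, -0.018, 0.008], [-0.031, -0.017, 0.008]], turn=[[0, 0, 0.043], [0, 0, 0.043], [0, 0, 0.043], [0, 0, 0.043], [0, 0, 0.043], [0, 0, 0.043], [0, 0, 0.043], [0, 0, 0.043], [0, 0, 0.043], [0, 0, 0.043]])

```text
clock: 2.6
tool_pos: [0.4214, -0.1564, 0.1383]
eef_rot: [0.564, 0.826, 0.0, -0.0]
contact_force: [0.7, -1.1, 0.9]
opening: 1.002
finger_force: 0.0
```

Run:
```python
from h import *
go([([.4212,-.157,.057],Rtool(21.5),6)])
```

```text
clock 2.6 p [ 0.4214 -0.1564  0.1383]
translation [[-0.0001, -0.0001, 0.0135], [-0.0001, -0.0001, 0.0135], [-0.0001, -0.0001, 0.0135], [-0.0001, -0.0001, 0.0135], [-0.0001, -0.0001, 0.0135], [-0.0001, -0.0001, 0.0135]] turn each [0.0, -0.0, -0.0004] n 6
```

servo_tool(translation=[[0, 0, 0.016], [0, 0, 0.016], [0, 0, 0.016], [0, 0, 0.015], [0, 0, 0.012], [0, 0, 0.006], [0, 0, 0]], turn=[[0, 0, 0], [0, 0, 0], [0, 0, 0], [0, 0, 0], [0, 0, 0], [0, 0, 0], [0, 0, 0]])

```text
clock: 3.48
tool_pos: [0.4213, -0.1553, 0.0574]
eef_rot: [0.563, 0.826, -0.0, -0.0]
contact_force: [0.6, -0.0, -0.5]
opening: 1.001
finger_force: 0.0
```

servo_tool(translation=[[0, 0, 0], [0, 0, 0], [0, 0, 0], [0, 0, 0], [0, 0, 0], [0, 0, 0]], turn=[[0, 0, 0], [0, 0, 0], [0, 0, 0], [0, 0, 0], [0, 0, 0], [0, 0, 0]], grip=0.5, grip_force=25)

```text
clock: 4.22
tool_pos: [0.4212, -0.1555, 0.0579]
eef_rot: [0.563, 0.826, -0.0, -0.0]
contact_force: [-1.8, -0.4, 5.7]
opening: 0.681
finger_force: 25.0
```

Run:
```python
from h import *
go([([.4212,-.1555,.173],Rtool(21.5),8),([.624,.165,.173],Rtool(1.8),14),([.624,.165,.07],Rtool(1.8),8)])
```

```text
clock 4.22 p [ 0.4212 -0.1555  0.0579]
translation [[-0.0, -0.0, -0.0144], [-0.0, -0.0, -0.0144], [-0.0, -0.0, -0.0144], [-0.0, -0.0, -0.0144], [-0.0, -0.0, -0.0144], [-0.0, -0.0, -0.0144], [-0.0, -0.0, -0.0144], [-0.0, -0.0, -0.0144]] turn each [-0.0, 0.0, -0.0002] n 8
translation [[0.016, 0.0219, 0.0], [0.0165, 0.0215, 0.0], [0.017, 0.0211, 0.0], [0.0176, 0.0206, 0.0], [0.0181, 0.0202, 0.0], [0.0185, 0.0197, 0.0], [0.019, 0.0193, 0.0], [0.0195, 0.0188, 0.0], [0.02, 0.0183, 0.0], [0.0204, 0.0178, 0.0], [0.0208, 0.0173, 0.0], [0.0212, 0.0168, 0.0], [0.0217, 0.0163, 0.0], [0.022, 0.0157, 0.0]] turn each [0.0, 0.0, 0.0246] n 14
translation [[0.0, 0.0, 0.0129], [0.0, 0.0, 0.0129], [0.0, 0.0, 0.0129], [0.0, 0.0, 0.0129], [0.0, 0.0, 0.0129], [0.0, 0.0, 0.0129], [0.0, 0.0, 0.0129], [0.0, 0.0, 0.0129]] turn each [0.0, 0.0, 0.0] n 8
```

servo_tool(translation=[[0, 0, -0.005], [0, 0, -0.015], [0, 0, -0.019], [0, 0, -0.019], [0, 0, -0.019], [0, 0, -0.019], [0, 0, -0.015], [0, 0, -0.005]], turn=[[0, 0, 0], [0, 0, 0], [0, 0, 0], [0, 0, 0], [0, 0, 0], [0, 0, 0], [0, 0, 0], [0, 0, 0]])

```text
clock: 5.22
tool_pos: [0.4216, -0.1552, 0.1742]
eef_rot: [0.563, 0.826, 0.0, 0.0]
contact_force: [0.6, -0.3, -3.9]
opening: 0.677
finger_force: 25.0
```

servo_tool(translation=[[0.016, 0.022, 0], [0.016, 0.022, 0], [0.017, 0.021, 0], [0.018, 0.021, 0], [0.018, 0.02, 0], [0.018, 0.02, 0], [0.019, 0.019, 0], [0.02, 0.019, 0], [0.02, 0.018, 0], [0.02, 0.018, 0]], turn=[[0, 0, 0.025], [0, 0, 0.025], [0, 0, 0.025], [0, 0, 0.024], [0, 0, 0.024], [0, 0, 0.025], [0, 0, 0.024], [0, 0, 0.025], [0, 0, 0.024], [0, 0, 0.025]])

```text
clock: 6.48
tool_pos: [0.5671, 0.0739, 0.1726]
eef_rot: [0.661, 0.751, -0.001, -0.001]
contact_force: [0.0, 0.4, -4.1]
opening: 0.676
finger_force: 25.0
```

servo_tool(translation=[[0.021, 0.017, 0], [0.021, 0.017, 0], [0.022, 0.016, 0], [0.016, 0.012, 0], [0.006, 0.004, 0], [0, 0, 0]], turn=[[0, 0, 0.024], [0, 0, 0.025], [0, 0, 0.025], [0, 0, 0.024], [0, 0, 0], [0, 0, 0]])

```text
clock: 7.22
tool_pos: [0.6249, 0.1644, 0.1728]
eef_rot: [0.696, 0.718, -0.001, -0.0]
contact_force: [-0.3, 0.2, -4.8]
opening: 0.678
finger_force: 25.0
```

Run:
```python
from h import *
go([([.624,.165,.07],Rtool(1.8),8)])
```

```text
clock 7.22 p [0.6249 0.1644 0.1728]
translation [[0.0001, -0.0001, 0.0129], [0.0001, -0.0001, 0.0129], [0.0001, -0.0001, 0.0129], [0.0001, -0.0001, 0.0129], [0.0001, -0.0001, 0.0129], [0.0001, -0.0001, 0.0129], [0.0001, -0.0001, 0.0129], [0.0001, -0.0001, 0.0129]] turn each [-0.0002, 0.0001, -0.0001] n 8
```

servo_tool(translation=[[0.001, -0.001, 0.01], [0, 0, 0.016], [0, 0, 0.018], [0, 0, 0.018], [0, 0, 0.018], [0, 0, 0.014], [0, 0, 0.008], [0, 0, 0.004], [0, 0, 0.001], [0, 0, 0]], turn=[[0, 0, 0], [0, 0, 0], [0, 0, 0], [0, 0, 0], [0, 0, 0], [0, 0, 0], [0, 0, 0], [0, 0, 0], [0, 0, 0], [0, 0, 0]])

```text
clock: 8.48
tool_pos: [0.625, 0.1657, 0.0672]
eef_rot: [0.696, 0.718, 0.0, 0.0]
contact_force: [-1.1, -0.4, -4.1]
opening: 0.681
finger_force: 25.0
```

servo_tool(translation=[[0, 0, 0.001], [0, 0, 0.001], [0, 0, 0.001], [0, 0, 0]], turn=[[0, 0, 0], [0, 0, 0], [0, 0, 0], [0, 0, 0]])

```text
clock: 8.98
tool_pos: [0.6246, 0.1656, 0.0636]
eef_rot: [0.696, 0.718, -0.0, -0.0]
contact_force: [-0.1, -0.7, -4.0]
opening: 0.68
finger_force: 25.0
```

servo_tool(translation=[[0, 0, 0.001], [0, 0, 0.0005], [0, 0, 0.0005], [0, 0, 0]], turn=[[0, 0, 0], [0, 0, 0], [0, 0, 0], [0, 0, 0]])

```text
clock: 9.48
tool_pos: [0.6246, 0.1656, 0.0617]
eef_rot: [0.696, 0.718, -0.0, -0.0]
contact_force: [0.8, -0.2, -3.9]
opening: 0.675
finger_force: 25.0
```

servo_tool(translation=[[0, 0, 0.0005], [0, 0, 0.0005], [0, 0, 0]], turn=[[0, 0, 0], [0, 0, 0], [0, 0, 0]])

```text
clock: 9.85
tool_pos: [0.6247, 0.1657, 0.0611]
eef_rot: [0.696, 0.718, 0.0, 0.0]
contact_force: [-1.7, 0.7, -0.5]
opening: 0.68
finger_force: 25.0
```

servo_tool(translation=[[0, 0, 0], [0, 0, 0], [0, 0, 0], [0, 0, -0.01], [0, 0, -0.02], [0, 0, -0.03], [0, 0, -0.03]], turn=[[0, 0, 0], [0, 0, 0], [0, 0, 0], [0, 0, 0], [0, 0, 0], [0, 0, 0], [0, 0, 0]], grip=0.9)

```text
clock: 10.72
tool_pos: [0.6251, 0.1657, 0.1532]
eef_rot: [0.696, 0.718, 0.001, 0.0]
contact_force: [0.5, 0.4, -0.2]
opening: 0.898
finger_force: 0.0
```

Run:
```python
from h import *
go([([.4475,-.0035,.14],Rtool(1.8),6),([.4475,-.0035,.067],Rtool(1.8),6)])
```

```text
clock 10.72 p [0.6251 0.1657 0.1532]
translation [[-0.0273, -0.0304, 0.0021], [-0.0273, -0.0304, 0.0021], [-0.0273, -0.0304, 0.0022], [-0.0273, -0.0304, 0.0022], [-0.0273, -0.0305, 0.0022], [-0.0273, -0.0305, 0.0022]] turn each [0.0003, -0.0001, -0.0002] n 6
translation [[0.0, 0.0, 0.0122], [0.0, 0.0, 0.0122], [0.0, 0.0, 0.0122], [0.0, 0.0, 0.0122], [0.0, 0.0, 0.0122], [0.0, 0.0, 0.0122]] turn each [0.0, 0.0, 0.0] n 6
```

servo_tool(translation=[[-0.027, -0.03, 0.002], [-0.027, -0.03, 0.002], [-0.028, -0.03, 0.002], [-0.027, -0.031, 0.002], [-0.027, -0.031, 0.002], [-0.028, -0.031, 0.003], [0, 0, 0]], turn=[[0, 0, 0], [0, 0, 0], [0, 0, 0], [0, 0, 0], [0, 0, 0], [0, 0, 0], [0, 0, 0]])

```text
clock: 11.6
tool_pos: [0.4443, -0.0064, 0.1389]
eef_rot: [0.698, 0.716, -0.001, -0.0]
contact_force: [-0.6, 0.2, -0.1]
opening: 0.897
finger_force: 0.0
```

servo_tool(translation=[[0, 0, 0.012], [0, 0, 0.016], [0, 0, 0.016], [0, 0, 0.016], [0, 0, 0.01], [0, 0, 0.003], [0, 0, 0]], turn=[[0, 0, 0], [0, 0, 0], [0, 0, 0], [0, 0, 0], [0, 0, 0], [0, 0, 0], [0, 0, 0]])

```text
clock: 12.48
tool_pos: [0.447, -0.0036, 0.0647]
eef_rot: [0.696, 0.718, 0.0, 0.0]
contact_force: [-0.4, -0.1, 0.1]
opening: 0.899
finger_force: 0.0
```

servo_tool(translation=[[0, 0, 0], [0, 0, 0], [0, 0, 0], [0, 0, 0], [0, 0, 0], [0, 0, 0]], turn=[[0, 0, 0], [0, 0, 0], [0, 0, 0], [0, 0, 0], [0, 0, 0], [0, 0, 0]], grip=0.4, grip_force=20)

```text
clock: 13.22
tool_pos: [0.447, -0.0038, 0.0649]
eef_rot: [0.696, 0.718, 0.0, 0.0]
contact_force: [1.2, 0.3, 2.9]
opening: 0.554
finger_force: 20.0
```

servo_tool(translation=[[0, 0, -0.005], [0, 0, -0.015], [0, 0, -0.018], [0, 0, -0.018], [0, 0, -0.018], [0, 0, -0.016], [0, 0, -0.01], [0, 0, -0.005]], turn=[[0, 0, 0], [0, 0, 0], [0, 0, 0], [0, 0, 0], [0, 0, 0], [0, 0, 0], [0, 0, 0], [0, 0, 0]])

```text
clock: 14.22
tool_pos: [0.4464, -0.0038, 0.17]
eef_rot: [0.696, 0.718, -0.0, -0.0]
contact_force: [0.7, 0.2, -1.4]
opening: 0.556
finger_force: 20.0
```

Run:
```python
from h import *
go([([.6216,.2643,.17],Rtool(1.8),12)])
```

```text
clock 14.22 p [ 0.4464 -0.0038  0.17  ]
translation [[0.0219, 0.0153, 0.0], [0.0219, 0.0153, 0.0], [0.0219, 0.0153, 0.0], [0.0219, 0.0153, 0.0], [0.0219, 0.0153, 0.0], [0.0219, 0.0153, 0.0], [0.0219, 0.0153, 0.0], [0.0219, 0.0153, 0.0], [0.0219, 0.0153, 0.0], [0.0219, 0.0153, 0.0], [0.0219, 0.0153, 0.0], [0.0219, 0.0153, 0.0]] turn each [-0.0, -0.0, -0.0001] n 12
```

servo_tool(translation=[[0.01, 0.007, 0], [0.022, 0.015, 0], [0.022, 0.016, 0], [0.022, 0.015, 0], [0.022, 0.015, 0], [0.022, 0.016, 0], [0.022, 0.015, 0], [0.022, 0.015, 0], [0.022, 0.016, 0], [0.022, 0.015, 0]], turn=[[0, 0, 0], [0, 0, 0], [0, 0, 0], [0, 0, 0], [0, 0, 0], [0, 0, 0], [0, 0, 0], [0, 0, 0], [0, 0, 0], [0, 0, 0]])

```text
clock: 15.48
tool_pos: [0.5852, 0.2103, 0.1686]
eef_rot: [0.696, 0.718, -0.001, -0.001]
contact_force: [-0.4, 0.1, -0.8]
opening: 0.556
finger_force: 20.0
```

servo_tool(translation=[[0.022, 0.015, 0], [0.018, 0.013, 0], [0.01, 0.007, 0], [0.005, 0.004, 0], [0, 0, 0], [0, 0, 0]], turn=[[0, 0, 0], [0, 0, 0], [0, 0, 0], [0, 0, 0], [0, 0, 0], [0, 0, 0]])

```text
clock: 16.23
tool_pos: [0.6224, 0.2636, 0.1697]
eef_rot: [0.697, 0.717, -0.0, 0.0]
contact_force: [0.2, 0.5, -2.3]
opening: 0.554
finger_force: 20.0
```

Run:
```python
from h import *
go([([.6216,.2643,.073],Rtool(1.8),8)])
```

```text
clock 16.23 p [0.6224 0.2636 0.1697]
translation [[0.0001, -0.0001, 0.0121], [0.0001, -0.0001, 0.0121], [0.0001, -0.0001, 0.0121], [0.0001, -0.0001, 0.0121], [0.0001, -0.0001, 0.0121], [0.0001, -0.0001, 0.0121], [0.0001, -0.0001, 0.0121], [0.0001, -0.0001, 0.0121]] turn each [-0.0001, 0.0001, -0.0003] n 8
```

servo_tool(translation=[[0.001, -0.001, 0.01], [0, 0, 0.016], [0, 0, 0.018], [0, 0, 0.018], [0, 0, 0.016], [0, 0, 0.012], [0, 0, 0.006], [0, 0, 0.003], [0, 0, 0], [0, 0, 0]], turn=[[0, 0, 0], [0, 0, 0], [0, 0, 0], [0, 0, 0], [0, 0, 0], [0, 0, 0], [0, 0, 0], [0, 0, 0], [0, 0, 0], [0, 0, 0]])

```text
clock: 17.48
tool_pos: [0.622, 0.2657, 0.0713]
eef_rot: [0.696, 0.718, 0.001, 0.0]
contact_force: [-0.1, 0.2, -2.2]
opening: 0.555
finger_force: 20.0
```

servo_tool(translation=[[0, 0, 0.001], [0, 0, 0.0005], [0, 0, 0.0005], [0, 0, 0]], turn=[[0, 0, 0], [0, 0, 0], [0, 0, 0], [0, 0, 0]])

```text
clock: 17.98
tool_pos: [0.6216, 0.2656, 0.0687]
eef_rot: [0.696, 0.718, 0.0, -0.0]
contact_force: [-0.1, -0.4, -1.9]
opening: 0.56
finger_force: 20.0
```

servo_tool(translation=[[0, 0.001, 0.0005], [0, 0, 0.0005], [0, 0, 0]], turn=[[0, 0, 0], [0, 0, 0], [0, 0, 0]])

```text
clock: 18.35
tool_pos: [0.6229, 0.2657, 0.068]
eef_rot: [0.696, 0.718, 0.0, 0.0]
contact_force: [-0.1, -0.1, 0.7]
opening: 0.555
finger_force: 20.0
```

servo_tool(translation=[[0, 0, 0.0005], [0, 0, 0]], turn=[[0, 0, 0], [0, 0, 0]])

```text
clock: 18.6
tool_pos: [0.623, 0.2657, 0.0679]
eef_rot: [0.696, 0.718, 0.0, 0.0]
contact_force: [-0.7, -0.8, 4.7]
opening: 0.56
finger_force: 20.0
```

servo_tool(translation=[[0, 0, 0], [0, 0, 0], [0, 0, 0], [0, 0, -0.01], [0, 0, -0.02], [0, 0, -0.03], [0, 0, -0.03]], turn=[[0, 0, 0], [0, 0, 0], [0, 0, 0], [0, 0, 0], [0, 0, 0], [0, 0, 0], [0, 0, 0]], grip=0.9)

```text
clock: 19.48
tool_pos: [0.6231, 0.2657, 0.1598]
eef_rot: [0.696, 0.718, 0.001, 0.0]
contact_force: [0.5, 0.7, -0.1]
opening: 0.899
finger_force: 0.0
```

Run:
```python
from h import *
a=pickle.load(open("top.pkl","rb"))["img"][195:245,180:240,::-1]; b=pickle.load(open("scene.pkl","rb"))["img"][145:195,280:340,::-1]
cv2.imwrite("pics/beak.png",np.hstack([cv2.resize(i,None,fx=6.5,fy=6.5,interpolation=2) for i in(a,b)]))
go([([.4088,.1605,.13],Rtool(1.8),6),([.4088,.1605,.033],Rtool(1.8),6)])
```

```text
clock 19.48 p [0.6231 0.2657 0.1598]
translation [[-0.0165, -0.0362, 0.0049], [-0.0165, -0.0362, 0.0049], [-0.0164, -0.0362, 0.0049], [-0.0164, -0.0362, 0.0049], [-0.0164, -0.0362, 0.0049], [-0.0164, -0.0362, 0.0049]] turn each [0.0003, -0.0001, -0.0002] n 6
translation [[0.0, 0.0, 0.0162], [0.0, 0.0, 0.0162], [0.0, 0.0, 0.0162], [0.0, 0.0, 0.0162], [0.0, 0.0, 0.0162], [0.0, 0.0, 0.0162]] turn each [0.0, 0.0, 0.0] n 6
```

View pics/beak.png

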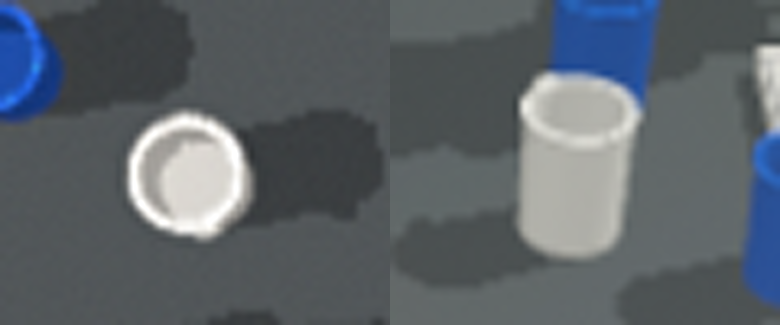

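The crop shows the white beaker's rim centred at (187,175) in the top view, with its spout at the lower right (210,235), at about 200° in the world frame. In the scene view the rim is at (580,110). I'll turn the jaws to −40° to keep the pads off the spout, and triangulate the rim centre.

Run:
```python
from h import *
A=[];b=[]
for n,(u,v) in {"top":(187/6.5+179.6,175/6.5+194.6),"scene":(190/6.5+279.6,110/6.5+144.6)}.items():
    d=pickle.load(open(n+".pkl","rb")); M=np.c_[d["mtx"]@d["R"],d["mtx"]@d["t"]]
    C=-d["R"].T@d["t"]; ray=d["R"].T@np.linalg.inv(d["mtx"])@[u,v,1]; print(n,(C+ray*(.07-C[2])/ray[2]).round(4))
    for r_,k in((0,u),(1,v)): A.append(M[r_,:3]-k*M[2,:3]); b.append(k*M[2,3]-M[r_,3])
print("rim centre",np.linalg.lstsq(np.array(A),np.array(b),rcond=None)[0].round(4))
go([([.4095,.1605,.13],Rtool(-40),8),([.4095,.1605,.025],Rtool(-40),8)])
```

```text
top [0.4086 0.1603 0.07  ]
scene [0.4091 0.1597 0.07  ]
rim centre [0.4086 0.1601 0.0697]
clock 19.48 p [0.6231 0.2657 0.1598]
translation [[-0.0123, -0.0271, 0.0037], [-0.0148, -0.0258, 0.0037], [-0.017, -0.0244, 0.0037], [-0.0192, -0.0227, 0.0037], [-0.0212, -0.0209, 0.0037], [-0.023, -0.0189, 0.0037], [-0.0246, -0.0167, 0.0037], [-0.026, -0.0144, 0.0037]] turn each [0.0002, -0.0002, 0.091] n 8
translation [[0.0, 0.0, 0.0131], [0.0, 0.0, 0.0131], [0.0, 0.0, 0.0131], [0.0, 0.0, 0.0131], [0.0, 0.0, 0.0131], [0.0, 0.0, 0.0131], [0.0, 0.0, 0.0131], [0.0, 0.0, 0.0131]] turn each [0.0, 0.0, 0.0] n 8
```

Triangulation puts the rim at (0.409, 0.160, 0.070), which matches the 70 mm height.

servo_tool(translation=[[-0.012, -0.027, 0.004], [-0.015, -0.026, 0.004], [-0.017, -0.024, 0.004], [-0.019, -0.023, 0.004], [-0.021, -0.021, 0.004], [-0.023, -0.019, 0.004], [-0.025, -0.017, 0.003], [-0.026, -0.014, 0.003], [0, 0, 0], [0, 0, 0]], turn=[[0, 0, 0.091], [0, 0, 0.091], [0, 0, 0.091], [0, 0, 0.091], [0, 0, 0.091], [0, 0, 0.091], [0, 0, 0.091], [0, 0, 0.091], [0, 0, 0], [0, 0, 0]])

```text
clock: 20.72
tool_pos: [0.411, 0.1616, 0.1281]
eef_rot: [0.906, 0.423, 0.002, -0.0]
contact_force: [-0.3, 0.5, -0.8]
opening: 0.901
finger_force: 0.0
```

Run:
```python
from h import *
go([([.409,.1605,.025],Rtool(-40),1)])
```

```text
clock 20.73 p [0.411  0.1616 0.1281]
translation [[-0.0025, -0.001, 0.103]] turn each [0.0014, -0.0037, 0.0015] n 1
```

servo_tool(translation=[[-0.002, -0.001, 0.01], [0, 0, 0.015], [0, 0, 0.015], [0, 0, 0.016], [0, 0, 0.016], [0, 0, 0.014], [0, 0, 0.01], [0, 0, 0.005], [0, 0, 0.002], [0, 0, 0]], turn=[[0.001, -0.003, 0.001], [0, 0, 0], [0, 0, 0], [0, 0, 0], [0, 0, 0], [0, 0, 0], [0, 0, 0], [0, 0, 0], [0, 0, 0], [0, 0, 0]])

```text
clock: 21.98
tool_pos: [0.4118, 0.1616, 0.0285]
eef_rot: [0.907, 0.421, -0.006, -0.0]
contact_force: [0.2, -0.3, 0.6]
opening: 0.904
finger_force: 0.0
```

servo_tool(translation=[[0, 0, 0], [0, 0, 0], [0, 0, 0], [0, 0, 0], [0, 0, 0], [0, 0, 0]], turn=[[0, 0, 0], [0, 0, 0], [0, 0, 0], [0, 0, 0], [0, 0, 0], [0, 0, 0]], grip=0.45, grip_force=8)

```text
clock: 22.72
tool_pos: [0.4114, 0.1615, 0.0289]
eef_rot: [0.906, 0.422, -0.006, -0.0]
contact_force: [-0.2, 0.1, 0.0]
opening: 0.583
finger_force: 8.0
```

Run:
```python
from h import *
from plant import r; s=r.get_state()
x,y,z=s["tool_pos"]; print(x,y,z)
go([([x,y,.15],Rtool(-40),8),([.6278,.0654,.15],Rtool(1.8),12)])
```

```text
0.4114488051615278 0.1615215560646388 0.02892883727948679
clock 22.73 p [0.4114 0.1615 0.0289]
translation [[-0.0002, -0.0001, -0.0151], [-0.0002, -0.0001, -0.0151], [-0.0001, -0.0001, -0.0151], [-0.0001, -0.0001, -0.0151], [-0.0001, -0.0, -0.0151], [-0.0001, -0.0, -0.0151], [-0.0, -0.0, -0.0151], [-0.0, -0.0, -0.0151]] turn each [-0.0007, 0.0014, -0.0001] n 8
translation [[0.0055, 0.019, 0.0], [0.0043, 0.0193, 0.0], [0.0031, 0.0195, 0.0], [0.0019, 0.0196, 0.0], [0.0007, 0.0197, 0.0], [-0.0005, 0.0197, 0.0], [-0.0017, 0.0197, 0.0], [-0.0029, 0.0195, 0.0], [-0.004, 0.0193, 0.0], [-0.0052, 0.019, 0.0], [-0.0064, 0.0187, 0.0], [-0.0075, 0.0183, 0.0]] turn each [0.0, 0.0, -0.0608] n 12
```

servo_tool(translation=[[0, 0, -0.005], [0, 0, -0.014], [0, 0, -0.018], [0, 0, -0.02], [0, 0, -0.02], [0, 0, -0.02], [0, 0, -0.016], [0, 0, -0.008]], turn=[[0, 0, 0], [0, 0, 0], [0, 0, 0], [0, 0, 0], [0, 0, 0], [0, 0, 0], [0, 0, 0], [0, 0, 0]])

```text
clock: 23.72
tool_pos: [0.413, 0.1622, 0.1507]
eef_rot: [0.906, 0.422, -0.006, -0.0]
contact_force: [0.1, 0.2, -0.7]
opening: 0.581
finger_force: 7.9
```

servo_tool(translation=[[0.005, 0.019, 0], [0.004, 0.019, 0], [0.003, 0.019, 0], [0.002, 0.02, 0], [0.001, 0.02, 0], [0, 0.02, 0], [-0.002, 0.02, 0], [-0.003, 0.019, 0], [-0.004, 0.019, 0], [-0.005, 0.019, 0]], turn=[[0, 0, -0.061], [0, 0, -0.061], [0, 0, -0.061], [0, 0, -0.061], [0, 0, -0.061], [0, 0, -0.061], [0, 0, -0.061], [0, 0, -0.061], [0, 0, -0.061], [0, 0, -0.061]])

```text
clock: 24.98
tool_pos: [0.5926, 0.0816, 0.1477]
eef_rot: [0.737, 0.676, -0.007, -0.003]
contact_force: [0.1, -0.3, -0.1]
opening: 0.581
finger_force: 7.9
```

servo_tool(translation=[[-0.006, 0.018, 0], [-0.007, 0.016, 0], [0, 0.002, 0], [0, 0, 0]], turn=[[0, 0, -0.061], [0, 0, -0.061], [0, 0, 0], [0, 0, 0]])

```text
clock: 25.48
tool_pos: [0.6269, 0.0674, 0.1474]
eef_rot: [0.696, 0.718, -0.006, -0.003]
contact_force: [0.1, -0.5, -0.8]
opening: 0.58
finger_force: 7.9
```

Run:
```python
from h import *
go([([.6278,.067,.15],Rtool(1.8),1),([.6278,.067,.035],Rtool(1.8),8)])
```

```text
clock 25.48 p [0.6269 0.0674 0.1474]
translation [[-0.0004, 0.0008, -0.0026]] turn each [-0.0137, 0.0043, 0.0007] n 1
translation [[0.0, 0.0, 0.0144], [0.0, 0.0, 0.0144], [0.0, 0.0, 0.0144], [0.0, 0.0, 0.0144], [0.0, 0.0, 0.0144], [0.0, 0.0, 0.0144], [0.0, 0.0, 0.0144], [0.0, 0.0, 0.0144]] turn each [0.0, 0.0, 0.0] n 8
```

servo_tool(translation=[[0, 0.001, 0.008], [0, 0, 0.016], [0, 0, 0.018], [0, 0, 0.018], [0, 0, 0.018], [0, 0, 0.016], [0, 0, 0.01], [0, 0, 0.005], [0, 0, 0.002], [0, 0, 0]], turn=[[-0.008, -0.007, 0], [0, 0, 0], [0, 0, 0], [0, 0, 0], [0, 0, 0], [0, 0, 0], [0, 0, 0], [0, 0, 0], [0, 0, 0], [0, 0, 0]])

```text
clock: 26.72
tool_pos: [0.6287, 0.0657, 0.0372]
eef_rot: [0.695, 0.719, -0.005, 0.003]
contact_force: [0.3, -0.7, -0.3]
opening: 0.578
finger_force: 7.9
```

servo_tool(translation=[[0, 0, 0.001], [0, 0, 0]], turn=[[0, 0, 0], [0, 0, 0]])

```text
clock: 26.98
tool_pos: [0.6285, 0.0657, 0.036]
eef_rot: [0.695, 0.719, -0.005, 0.003]
contact_force: [-0.4, -0.0, -0.2]
opening: 0.578
finger_force: 7.9
```

servo_tool(translation=[[0.001, 0, 0.001], [0, 0, 0.001], [0, 0, 0.0005], [0, 0, 0.0005], [0, 0, 0]], turn=[[0, 0, 0], [0, 0, 0], [0, 0, 0], [0, 0, 0], [0, 0, 0]])

```text
clock: 27.6
tool_pos: [0.6283, 0.0666, 0.0327]
eef_rot: [0.695, 0.719, -0.006, 0.003]
contact_force: [0.0, 0.4, -1.1]
opening: 0.579
finger_force: 7.9
```

servo_tool(translation=[[0, 0, 0.0005], [0, 0, 0.0005], [0, 0, 0]], turn=[[0, 0, 0], [0, 0, 0], [0, 0, 0]])

```text
clock: 27.98
tool_pos: [0.6283, 0.0667, 0.032]
eef_rot: [0.695, 0.719, -0.006, 0.003]
contact_force: [-0.8, -0.1, 1.1]
opening: 0.582
finger_force: 8.0
```

servo_tool(translation=[[0, 0, 0], [0, 0, 0], [0, 0, 0], [0, 0, -0.01], [0, 0, -0.025], [0, 0, -0.035], [0, 0, -0.035]], turn=[[0, 0, 0], [0, 0, 0], [0, 0, 0], [0, 0, 0], [0, 0, 0], [0, 0, 0], [0, 0, 0]], grip=0.85)

```text
clock: 28.85
tool_pos: [0.6287, 0.0679, 0.1384]
eef_rot: [0.695, 0.719, -0.005, 0.003]
contact_force: [0.0, 0.6, 0.1]
opening: 0.848
finger_force: 0.0
```

Run:
```python
from h import *
from plant import r,optics
print(np.round(r.get_state()["q"],2))
go([([.342,.3105,.11],Rtool(79),12)])
go([([.342,.3105,.11],Rtool(-101),14)])
```

```text
[-0.39  0.86  0.39  1.64 -0.43  0.73  0.23]
clock 28.85 p [0.6287 0.0679 0.1384]
translation [[0.021, -0.0232, 0.0022], [0.0235, -0.0207, 0.0022], [0.0257, -0.018, 0.0022], [0.0275, -0.015, 0.0022], [0.029, -0.0118, 0.0022], [0.0301, -0.0085, 0.0022], [0.0309, -0.0051, 0.0022], [0.0313, -0.0016, 0.0022], [0.0312, 0.0019, 0.0023], [0.0308, 0.0054, 0.0023], [0.03, 0.0088, 0.0023], [0.0289, 0.0121, 0.0023]] turn each [-0.0009, 0.0006, -0.1122] n 12
clock 28.85 p [0.6287 0.0679 0.1384]
translation [[0.018, -0.0199, 0.0019], [0.0153, -0.022, 0.0019], [0.0124, -0.0238, 0.0019], [0.0092, -0.0252, 0.002], [0.0059, -0.0262, 0.002], [0.0025, -0.0267, 0.002], [-0.0009, -0.0268, 0.002], [-0.0043, -0.0265, 0.002], [-0.0077, -0.0257, 0.002], [-0.0109, -0.0245, 0.0021], [-0.014, -0.0229, 0.0021], [-0.0168, -0.0209, 0.0021], [-0.0193, -0.0186, 0.002], [-0.0215, -0.016, 0.002]] turn each [0.0006, 0.0008, 0.1283] n 14
```

servo_tool(translation=[[0.021, -0.023, 0.002], [0.023, -0.021, 0.002], [0.026, -0.018, 0.002], [0.028, -0.015, 0.002], [0.029, -0.012, 0.002], [0.03, -0.008, 0.002], [0.031, -0.005, 0.002], [0.031, -0.002, 0.002], [0.031, 0.002, 0.002], [0.031, 0.005, 0.002]], turn=[[-0.001, 0.001, -0.112], [-0.001, 0.001, -0.112], [-0.001, 0, -0.112], [-0.001, 0.001, -0.112], [-0.001, 0.001, -0.112], [-0.001, 0, -0.112], [-0.001, 0.001, -0.112], [-0.001, 0.001, -0.112], [-0.001, 0, -0.112], [-0.001, 0.001, -0.112]], grip=1)

```text
clock: 30.1
tool_pos: [0.3894, 0.2705, 0.1161]
eef_rot: [0.206, 0.979, 0.0, 0.001]
contact_force: [-1.4, -0.1, -0.2]
opening: 0.999
finger_force: 0.0
```

servo_tool(translation=[[0.03, 0.009, 0.002], [0.029, 0.012, 0.002], [0, 0, 0], [0, 0, 0]], turn=[[-0.001, 0, -0.112], [-0.001, 0, -0.114], [0, 0, 0], [0, 0, 0]])

```text
clock: 30.6
tool_pos: [0.3428, 0.3099, 0.1119]
eef_rot: [0.097, 0.995, 0.001, 0.001]
contact_force: [0.2, -0.3, -0.4]
opening: 1.001
finger_force: 0.0
```

Run:
```python
from h import *
from plant import r,optics
print(np.round(r.get_state()["q"],2))
go([([.342,.3105,.11],Rtool(79),1),([.342,.3105,.003],Rtool(79),8)])
for n in("scene","top"):
    d=optics.snapshot(n); pickle.dump(d,open(n+"2.pkl","wb")); P,B=blobs(d,.025,(.5,-.1),(.72,.4))
    for m in B:
        X=P[m]; zt=np.percentile(X[:,2],97); T=X[X[:,2]>zt-.006]; print(n,"ztop",zt.round(4),"top",rect(T))
a=pickle.load(open("top2.pkl","rb"))["img"][130:260,130:345,::-1]; cv2.imwrite("pics/tray2.png",cv2.resize(a,None,fx=3.6,fy=3.6,interpolation=2))
```

```text
[-0.87  0.72  0.05  2.17 -0.13  0.26  0.68]
clock 30.6 p [0.3428 0.3099 0.1119]
translation [[0.0009, 0.0004, 0.0019]] turn each [0.0014, 0.0025, -0.0018] n 1
translation [[0.0, 0.0, 0.0134], [0.0, 0.0, 0.0134], [0.0, 0.0, 0.0134], [0.0, 0.0, 0.0134], [0.0, 0.0, 0.0134], [0.0, 0.0, 0.0134], [0.0, 0.0, 0.0134], [0.0, 0.0, 0.0134]] turn each [0.0, 0.0, 0.0] n 8
scene ztop 0.1007 top (array([623.9, 263.7]), array([47.6, 50.3]), 44.2)
scene ztop 0.0905 top (array([623.4, 162.1]), array([63.2, 89.9]), 0.7)
scene ztop 0.075 top (array([627.8,  62. ]), array([52.9, 54. ]), 32.6)
top ztop 0.0924 top (array([623.4, 164.8]), array([60.6, 84.9]), 1.2)
top ztop 0.0771 top (array([627.5,  64.1]), array([50.7, 49.6]), 89.8)
top ztop 0.1029 top (array([622.3, 265.2]), array([44.9, 45.9]), 0.1)
```

View pics/tray2.png

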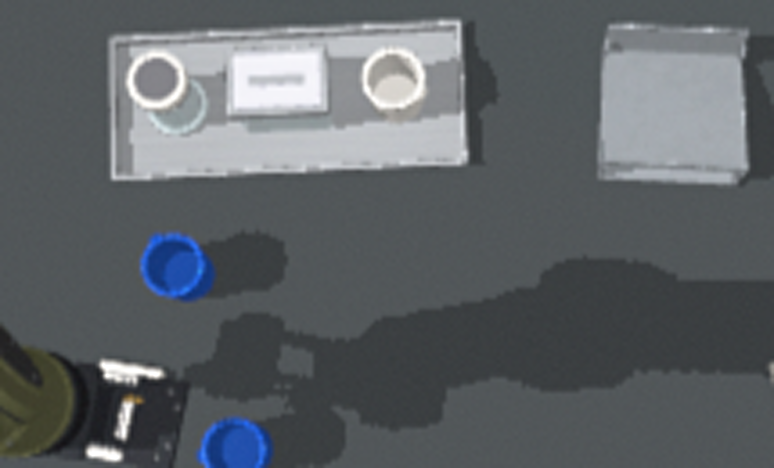

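The three vessels stand upright on the tray's mid line: jar (157,80), dish (277,80) and beaker (393,78). The centres are about 100 mm apart, so the gaps are about 30 mm. The gripper body would only just clear the 70 mm blue beaker at (235,445), so I tilt the tool slightly for the wide mailer.

servo_tool(translation=[[0.001, 0, 0.01], [0, 0, 0.016], [0, 0, 0.018], [0, 0, 0.016], [0, 0, 0.012], [0, 0, 0.008], [0, 0, 0.005], [0, 0, 0]], turn=[[0.02, 0.002, -0.002], [0.02, 0, 0], [0.021, 0, 0], [0, 0, 0], [0, 0, 0], [0, 0, 0], [0, 0, 0], [0, 0, 0]])

```text
clock: 31.7
tool_pos: [0.3401, 0.3071, 0.0264]
eef_rot: [0.095, 0.995, -0.03, -0.003]
contact_force: [-0.1, 0.2, -0.1]
opening: 1.0
finger_force: 0.0
```

Run:
```python
from h import *
from plant import r
s=r.get_state(); print(Ro.from_quat(s["eef_rot"]).as_matrix().round(3).tolist(),np.round(s["q"],2))
p=np.array([.342,.3105,.005]); print(Ro.from_quat(s["eef_rot"]).inv().apply(p-s["tool_pos"]).round(4))
```

```text
[[-0.982, 0.188, -0.012], [0.189, 0.98, -0.059], [0.001, -0.06, -0.998]] [-0.89  0.91  0.06  2.15 -0.13  0.13  0.66]
[-0.0013  0.005   0.0211]
```

servo_tool(translation=[[-0.001, 0.003, 0.007], [0, 0.002, 0.006], [0, 0, 0.005], [0, 0, 0.003], [0, 0, 0]], turn=[[0, 0, 0], [0, 0, 0], [0, 0, 0], [0, 0, 0], [0, 0, 0]])

```text
clock: 32.33
tool_pos: [0.3416, 0.3104, 0.005]
eef_rot: [0.095, 0.995, -0.03, -0.003]
contact_force: [0.4, -0.3, -0.3]
opening: 1.0
finger_force: 0.0
```

servo_tool(translation=[[0, 0, 0], [0, 0, 0], [0, 0, 0], [0, 0, 0], [0, 0, 0], [0, 0, 0], [0, 0, 0]], turn=[[0, 0, 0], [0, 0, 0], [0, 0, 0], [0, 0, 0], [0, 0, 0], [0, 0, 0], [0, 0, 0]], grip=0.5, grip_force=10)

```text
clock: 33.2
tool_pos: [0.3418, 0.3107, 0.0053]
eef_rot: [0.095, 0.995, -0.03, -0.003]
contact_force: [-1.1, -0.4, 3.0]
opening: 0.635
finger_force: 10.0
```

Run:
```python
from h import *
from plant import r
s=r.get_state(); print(np.round(s["q"],2))
p=s["tool_pos"]
go([([p[0],p[1],.13],Rtool(79),6)])
```

```text
[-0.89  0.95  0.05  2.14 -0.14  0.1   0.66]
clock 33.2 p [0.3418 0.3107 0.0053]
translation [[0.0, -0.0012, -0.0207], [0.0, -0.001, -0.0208], [0.0, -0.0008, -0.0208], [0.0, -0.0006, -0.0208], [0.0, -0.0004, -0.0208], [0.0, -0.0002, -0.0208]] turn each [-0.01, -0.0001, 0.0004] n 6
```

servo_tool(translation=[[0, 0, -0.005], [0, 0, -0.015], [0, 0, -0.02], [0, 0, -0.025], [0, 0, -0.03], [0, 0, -0.025], [0, 0, -0.01], [0, 0, 0]], turn=[[0, 0, 0], [0, 0, 0], [0, 0, 0], [0, 0, 0], [-0.02, 0, 0], [-0.02, 0, 0], [-0.02, 0, 0], [0, 0, 0]])

```text
clock: 34.2
tool_pos: [0.3433, 0.3171, 0.1357]
eef_rot: [0.095, 0.995, 0.0, -0.0]
contact_force: [-0.0, 0.7, -1.2]
opening: 0.635
finger_force: 10.0
```

Run:
```python
from h import *
from plant import r,optics
s=r.get_state(); print(np.round(s["q"],2),np.round(s["opening"],3))
d=optics.snapshot("scene"); cv2.imwrite("pics/wide.png",cv2.resize(d["img"][60:260,180:460,::-1],None,fx=2.8,fy=2.8,interpolation=2))
```

```text
[-0.89  0.68  0.07  2.13 -0.13  0.33  0.67] 0.635
```

View pics/wide.png

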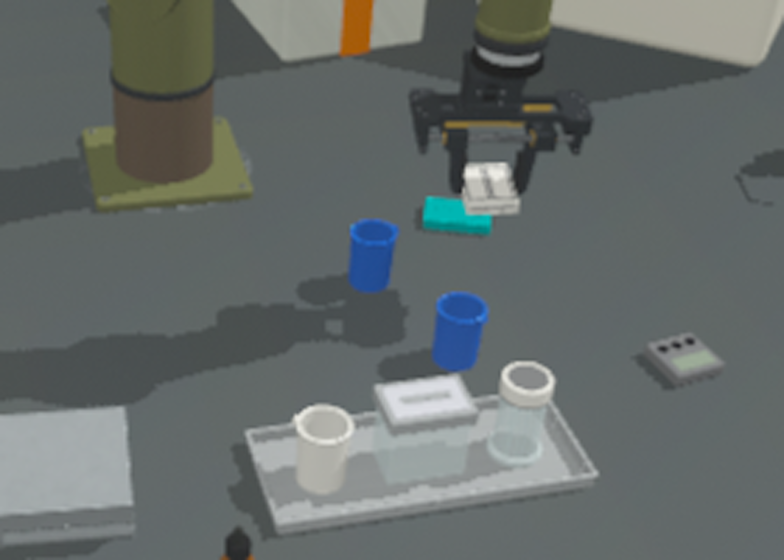

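The wide mailer is held level at (490,188) and the vessels have not moved. Next I plan the shelf placement.

```bash
cat >> h.py <<'E'
psi=np.radians(-3.6); a20=np.radians(20); O=np.array([.661,-.1905,.018])
xs=np.array([np.cos(a20)*np.cos(psi),np.cos(a20)*np.sin(psi),-np.sin(a20)]); ys=np.array([-np.sin(psi),np.cos(psi),0]); zs=np.cross(xs,ys)
Rsh=Ro.from_matrix(np.stack([-xs,ys,-zs],1)); Rsh2=Ro.from_matrix(np.stack([xs,-ys,-zs],1))
def sh(x,y,z): return O+x*xs+y*ys+z*zs
def where():
    from plant import r
    s=r.get_state(); p=s["tool_pos"]-O; print("shelf xyz mm",np.round([p@xs*1e3,p@ys*1e3,p@zs*1e3],1)," F shelf",np.round([s["contact_force"]@v for v in(xs,ys,zs)],1),"q",np.round(s["q"],2),"turn left",np.round((Ro.from_quat(s["eef_rot"]).inv()*Rsh).as_rotvec(),3),np.round((Ro.from_quat(s["eef_rot"]).inv()*Rsh2).as_rotvec(),3))
E
python3 - <<'E'
from h import *
print(xs,ys,zs,sh(-.058,0,.09))
go([(sh(-.058,0,.09),Rsh,17)])
E
```

```text
[ 0.93783835 -0.05900379 -0.34202014] [0.06279052 0.99802673 0.        ] [ 0.34134524 -0.02147562  0.93969262] [ 0.63732645 -0.18901059  0.1224095 ]
clock 34.25 p [0.343  0.3171 0.135 ]
translation [[-0.0226, -0.026, 0.0007], [-0.0224, -0.0261, 0.0003], [-0.0222, -0.0263, -0.0001], [-0.022, -0.0265, -0.0005], [-0.0218, -0.0266, -0.001], [-0.0216, -0.0268, -0.0014], [-0.0214, -0.027, -0.0018], [-0.0211, -0.0271, -0.0022], [-0.0209, -0.0273, -0.0026], [-0.0206, -0.0274, -0.003], [-0.0204, -0.0276, -0.0033], [-0.0201, -0.0277, -0.0037], [-0.0198, -0.0279, -0.0041], [-0.0195, -0.028, -0.0045], [-0.0192, -0.0282, -0.0048], [-0.0189, -0.0283, -0.0052], [-0.0186, -0.0285, -0.0055]] turn each [0.0013, 0.0204, -0.0074] n 17
```

servo_tool(translation=[[-0.023, -0.026, 0.001], [-0.022, -0.026, 0], [-0.022, -0.026, 0], [-0.022, -0.026, 0], [-0.022, -0.027, -0.001], [-0.022, -0.027, -0.001], [-0.021, -0.027, -0.002], [-0.021, -0.027, -0.002], [-0.021, -0.027, -0.003], [-0.021, -0.027, -0.003]], turn=[[0.001, 0.02, -0.007], [0.001, 0.02, -0.007], [0.001, 0.021, -0.007], [0.001, 0.02, -0.008], [0.002, 0.02, -0.007], [0.001, 0.021, -0.007], [0.001, 0.02, -0.008], [0.002, 0.02, -0.007], [0.001, 0.021, -0.008], [0.001, 0.02, -0.007]])

```text
clock: 35.5
tool_pos: [0.5163, 0.0197, 0.1258]
eef_rot: [0.058, 0.993, 0.004, -0.103]
contact_force: [0.9, 0.2, -0.9]
opening: 0.637
finger_force: 10.0
```

servo_tool(translation=[[-0.02, -0.028, -0.003], [-0.02, -0.028, -0.004], [-0.02, -0.028, -0.004], [-0.02, -0.028, -0.004], [-0.019, -0.028, -0.005], [-0.019, -0.028, -0.005], [-0.019, -0.028, -0.005], [0, 0, 0], [0, 0, 0]], turn=[[0.001, 0.02, -0.007], [0.002, 0.02, -0.008], [0.001, 0.021, -0.007], [0.001, 0.02, -0.007], [0.001, 0.02, -0.008], [0.002, 0.021, -0.007], [0.001, 0.02, -0.007], [0, 0, 0], [0, 0, 0]])

```text
clock: 36.62
tool_pos: [0.6368, -0.1863, 0.1194]
eef_rot: [0.031, 0.984, 0.007, -0.173]
contact_force: [-0.4, 0.9, 0.3]
opening: 0.637
finger_force: 10.0
```

```bash
python3 -c "
from h import *
where(); go([(sh(-.058,0,.012),Rsh,8)])"
```

```text
shelf xyz mm [-57.6   2.7  86.9]  F shelf [-0.5  0.9  0.1] q [ 0.23  1.05 -0.08  1.13  0.11  1.31  1.64] turn left [ 0.003  0.    -0.   ] [ 0.    -0.004  3.141]
clock 36.62 p [ 0.6368 -0.1863  0.1194]
translation [[0.0, -0.0004, 0.0094], [0.0, -0.0004, 0.0094], [0.0, -0.0004, 0.0094], [0.0, -0.0003, 0.0094], [0.0, -0.0003, 0.0094], [0.0, -0.0003, 0.0094], [0.0, -0.0003, 0.0094], [0.0, -0.0003, 0.0094]] turn each [0.0004, 0.0, -0.0] n 8
```

servo_tool(translation=[[0, -0.002, 0.01], [0, -0.001, 0.014], [0, 0, 0.015], [0, 0, 0.014], [0, 0, 0.011], [0, 0, 0.007], [0, 0, 0.003], [0, 0, 0.001], [0, 0, 0]], turn=[[0.003, 0, 0], [0, 0, 0], [0, 0, 0], [0, 0, 0], [0, 0, 0], [0, 0, 0], [0, 0, 0], [0, 0, 0], [0, 0, 0]])

```text
clock: 37.75
tool_pos: [0.6123, -0.1892, 0.0505]
eef_rot: [0.031, 0.985, 0.004, -0.172]
contact_force: [0.1, 0.3, 0.5]
opening: 0.638
finger_force: 10.0
```

servo_tool(translation=[[0, 0, 0.001], [0, 0, 0.001], [0, 0, 0.001], [0, 0, 0]], turn=[[0, 0, 0], [0, 0, 0], [0, 0, 0], [0, 0, 0]])

```text
clock: 38.25
tool_pos: [0.6109, -0.1891, 0.0473]
eef_rot: [0.031, 0.985, 0.004, -0.172]
contact_force: [0.1, 0.3, 0.1]
opening: 0.637
finger_force: 10.0
```

```bash
python3 -c "
from h import *
where()"
```

```text
shelf xyz mm [-57.1  -1.8  10.4]  F shelf [0.  0.3 0.1] q [ 0.24  1.11 -0.08  1.25  0.13  1.13  1.62] turn left [-0.002  0.002 -0.001] [4.00e-03 3.00e-03 3.14e+00]
```

servo_tool(translation=[[0, 0.001, 0.001], [0, 0.001, 0.001], [0, 0, 0.001], [0, 0, 0.0005], [0, 0, 0]], turn=[[0, 0, 0], [0, 0, 0], [0, 0, 0], [0, 0, 0], [0, 0, 0]])

```text
clock: 38.88
tool_pos: [0.6102, -0.1868, 0.0445]
eef_rot: [0.031, 0.985, 0.005, -0.172]
contact_force: [0.5, 0.8, 3.4]
opening: 0.637
finger_force: 10.0
```

servo_tool(translation=[[0, 0, 0.0005], [0, 0, 0.0005], [0, 0, 0]], turn=[[0, 0, 0], [0, 0, 0], [0, 0, 0]])

```text
clock: 39.25
tool_pos: [0.6102, -0.1868, 0.0441]
eef_rot: [0.031, 0.985, 0.005, -0.172]
contact_force: [1.0, 2.8, 6.7]
opening: 0.636
finger_force: 10.0
```

```bash
python3 -c "
from h import *
where()"
```

```text
shelf xyz mm [-56.8   0.5   7.1]  F shelf [-1.5  2.8  6.6] q [ 0.24  1.11 -0.08  1.26  0.13  1.12  1.62] turn left [-0.001  0.004 -0.001] [6.000e-03 2.000e-03 3.141e+00]
```

servo_tool(translation=[[-0.002, 0, -0.0005], [-0.003, 0, 0], [-0.003, 0, 0], [-0.003, 0, 0], [0, 0, 0]], turn=[[0, 0, 0], [0, 0, 0], [0, 0, 0], [0, 0, 0], [0, 0, 0]])

```text
clock: 39.88
tool_pos: [0.6203, -0.1884, 0.0403]
eef_rot: [0.032, 0.985, 0.004, -0.172]
contact_force: [-0.1, 1.1, 5.9]
opening: 0.637
finger_force: 10.0
```

servo_tool(translation=[[-0.001, 0, 0], [-0.001, 0, 0], [0, 0, 0]], turn=[[0, 0, 0], [0, 0, 0], [0, 0, 0]])

```text
clock: 40.25
tool_pos: [0.6219, -0.1886, 0.0397]
eef_rot: [0.032, 0.985, 0.004, -0.172]
contact_force: [-0.4, 0.1, 6.8]
opening: 0.637
finger_force: 10.0
```

```bash
python3 -c "
from h import *
where()"
```

```text
shelf xyz mm [-44.2  -0.5   7.1]  F shelf [-2.7  0.   6.3] q [ 0.23  1.13 -0.08  1.21  0.13  1.15  1.62] turn left [-0.003  0.002 -0.002] [0.004 0.004 3.14 ]
```

servo_tool(translation=[[-0.001, 0, -0.0003], [-0.001, 0, 0], [0, 0, 0]], turn=[[0, 0, 0], [0, 0, 0], [0, 0, 0]])

```text
clock: 40.62
tool_pos: [0.6239, -0.1886, 0.0391]
eef_rot: [0.032, 0.985, 0.004, -0.172]
contact_force: [-0.2, -0.3, 5.1]
opening: 0.635
finger_force: 10.0
```

```bash
python3 -c "
from h import *
where()"
```

```text
shelf xyz mm [-42.1  -0.4   7.1]  F shelf [-2.  -0.3  4.7] q [ 0.23  1.13 -0.08  1.2   0.12  1.15  1.62] turn left [-0.002  0.003 -0.002] [0.004 0.004 3.14 ]
```

servo_tool(translation=[[-0.001, 0, 0], [-0.001, 0, 0], [0, 0, 0]], turn=[[0, 0, 0], [0, 0, 0], [0, 0, 0]])

```text
clock: 41.0
tool_pos: [0.6252, -0.1886, 0.0386]
eef_rot: [0.032, 0.984, 0.004, -0.173]
contact_force: [-1.4, 0.1, 6.8]
opening: 0.633
finger_force: 10.0
```

```bash
python3 -c "
from h import *
where()"
```

```text
shelf xyz mm [-40.7  -0.4   7.1]  F shelf [-3.6  0.1  5.9] q [ 0.23  1.14 -0.08  1.2   0.12  1.16  1.62] turn left [-0.002  0.001 -0.002] [2.00e-03 4.00e-03 3.14e+00]
```

servo_tool(translation=[[-0.001, 0, 0], [-0.001, 0, 0], [0, 0, 0]], turn=[[0, 0, 0], [0, 0, 0], [0, 0, 0]])

```text
clock: 41.38
tool_pos: [0.6252, -0.1886, 0.0382]
eef_rot: [0.032, 0.984, 0.004, -0.175]
contact_force: [-4.4, 1.7, 10.4]
opening: 0.632
finger_force: 10.0
```

```bash
python3 -c "
from h import *
where()"
```

```text
shelf xyz mm [-40.6  -0.3   6.8]  F shelf [-7.8  1.4  8.3] q [ 0.23  1.14 -0.08  1.19  0.12  1.17  1.62] turn left [-0.002 -0.003 -0.002] [-5.00e-03  3.00e-03  3.14e+00]
```

servo_tool(translation=[[-0.001, 0, 0], [-0.001, 0, 0], [0, 0, 0]], turn=[[0, 0, 0], [0, 0, 0], [0, 0, 0]])

```text
clock: 41.75
tool_pos: [0.6255, -0.1886, 0.0377]
eef_rot: [0.032, 0.984, 0.004, -0.177]
contact_force: [-7.7, 0.8, 12.9]
opening: 0.634
finger_force: 10.0
```

```bash
python3 -c "
from h import *
where()"
```

```text
shelf xyz mm [-40.1  -0.3   6.4]  F shelf [-11.7   0.3   9.5] q [ 0.23  1.14 -0.08  1.18  0.12  1.17  1.62] turn left [-0.002 -0.007 -0.002] [-1.10e-02  3.00e-03  3.14e+00]
```

servo_tool(translation=[[0, 0, 0], [0, 0, 0], [0, 0, 0], [0.001, 0, -0.01], [0, 0, -0.02], [0, 0, -0.03], [0, 0, -0.03]], turn=[[0, 0, 0], [0, 0, 0], [0, 0, 0], [0, 0, 0], [0, 0, 0], [0, 0, 0], [0, 0, 0]], grip=0.8)

```text
clock: 42.62
tool_pos: [0.6598, -0.19, 0.1233]
eef_rot: [0.031, 0.985, 0.004, -0.172]
contact_force: [1.1, -0.9, -0.6]
opening: 0.799
finger_force: 0.0
```

```bash
python3 -c "
from h import *
where()
from plant import r
s=r.get_state()
Rm=Rtool(7)
go([([.49,-.22,.15],Rm,10),([.3413,-.2945,.12],Rtool(-72.6),10)])"
```

```text
shelf xyz mm [-37.2   0.4  98.5]  F shelf [ 1.3 -0.8 -0.2] q [ 0.22  1.09 -0.08  1.03  0.11  1.37  1.64] turn left [-0.002  0.004 -0.001] [6.00e-03 3.00e-03 3.14e+00]
clock 42.62 p [ 0.6598 -0.19    0.1233]
translation [[0.0167, -0.0041, 0.0032], [0.016, -0.0064, 0.0026], [0.0151, -0.0086, 0.0019], [0.0138, -0.0106, 0.0013], [0.0123, -0.0124, 0.0006], [0.0105, -0.014, 0.0], [0.0084, -0.0153, -0.0006], [0.0062, -0.0162, -0.0012], [0.0039, -0.0169, -0.0018], [0.0015, -0.0172, -0.0022]] turn each [-0.0241, -0.0287, 0.137] n 10
translation [[-0.0056, -0.0157, 0.003], [-0.0077, -0.0147, 0.003], [-0.0097, -0.0135, 0.003], [-0.0114, -0.0121, 0.003], [-0.013, -0.0104, 0.003], [-0.0143, -0.0085, 0.003], [-0.0154, -0.0064, 0.003], [-0.0161, -0.0042, 0.003], [-0.0165, -0.0019, 0.003], [-0.0166, 0.0004, 0.003]] turn each [0.0, 0.0, 0.1389] n 10
```

servo_tool(translation=[[0.017, -0.004, 0.003], [0.016, -0.006, 0.003], [0.015, -0.009, 0.002], [0.014, -0.011, 0.001], [0.012, -0.012, 0.001], [0.01, -0.014, 0], [0.008, -0.015, -0.001], [0.006, -0.016, -0.001], [0.004, -0.017, -0.002], [0.002, -0.017, -0.002]], turn=[[-0.024, -0.029, 0.137], [-0.024, -0.029, 0.137], [-0.024, -0.029, 0.137], [-0.024, -0.029, 0.137], [-0.024, -0.029, 0.137], [-0.024, -0.029, 0.137], [-0.024, -0.029, 0.137], [-0.024, -0.028, 0.137], [-0.024, -0.028, 0.137], [-0.024, -0.028, 0.137]])

```text
clock: 43.88
tool_pos: [0.4905, -0.2204, 0.1492]
eef_rot: [0.664, 0.748, 0.001, 0.001]
contact_force: [-0.1, 0.0, -0.2]
opening: 0.801
finger_force: 0.0
```

servo_tool(translation=[[-0.006, -0.016, 0.003], [-0.008, -0.015, 0.003], [-0.01, -0.013, 0.003], [-0.011, -0.012, 0.003], [-0.013, -0.01, 0.003], [-0.014, -0.008, 0.003], [-0.015, -0.006, 0.003], [-0.016, -0.004, 0.003], [-0.017, -0.002, 0.003], [-0.017, 0, 0.003]], turn=[[0, 0, 0.139], [0, 0, 0.139], [0, 0, 0.139], [0, 0, 0.139], [0, 0, 0.139], [0, 0, 0.139], [0, 0, 0.139], [0, 0, 0.139], [0, 0, 0.139], [0, 0, 0.139]])

```text
clock: 45.12
tool_pos: [0.3431, -0.2962, 0.1187]
eef_rot: [0.989, 0.149, 0.001, 0.0]
contact_force: [0.2, 0.5, 0.0]
opening: 0.802
finger_force: 0.0
```

```bash
python3 -c "
from h import *
from plant import r,optics
print(np.round(r.get_state()['q'],2))
go([([.3413,-.2945,.05],Rtool(-72.6),5)])
for n in('top','scene'):
    d=optics.snapshot(n); pickle.dump(d,open(n+'3.pkl','wb'))
a=pickle.load(open('top3.pkl','rb'))['img'][130:190,270:360,::-1]; b=pickle.load(open('scene3.pkl','rb'))['img'][195:255,150:240,::-1]
cv2.imwrite('pics/shelf3.png',np.vstack([cv2.resize(i,None,fx=5,fy=5,interpolation=2) for i in(a,b)]))"
```

```text
[ 0.38  0.74  0.38  2.2  -0.83  0.34  0.19]
clock 45.12 p [ 0.3431 -0.2962  0.1187]
translation [[-0.0003, -0.0004, 0.0137], [-0.0003, -0.0004, 0.0137], [-0.0003, -0.0004, 0.0137], [-0.0002, -0.0004, 0.0137], [-0.0002, -0.0004, 0.0137]] turn each [0.0002, -0.0004, -0.0008] n 5
```

View pics/shelf3.png

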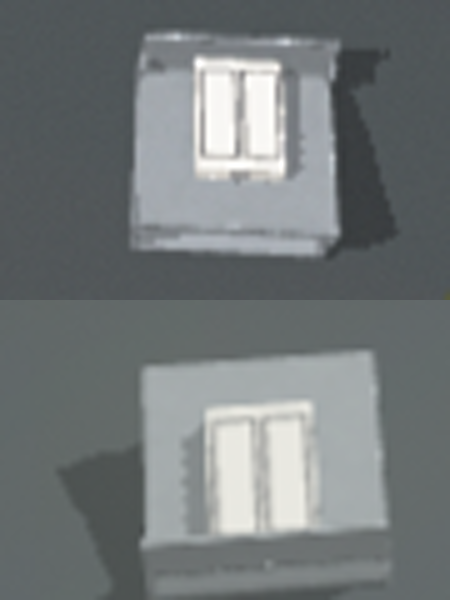

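The wide mailer lies flat and centred on the shelf with its end at the backstop, at (240,118) in the top view and (260,468) in the scene view. I'll measure it and go down on the narrow one.

```bash
python3 -c "
from h import *
for n in('top','scene'):
    d=pickle.load(open(n+'3.pkl','rb')); P=cloud(d)-O; S=np.stack([P@xs,P@ys,P@zs],-1)*1e3
    I=d['img'].min(2); m=(I>200)&(abs(S[...,1])<60)&(S[...,0]>-115)&(S[...,0]<8)&(S[...,2]>5)&(S[...,2]<25)
    X=S[m]; print(n,m.sum(),'h',np.median(X[:,2]).round(1),'rect',cv2.minAreaRect(X[:,:2].astype(np.float32)),np.percentile(X[:,1],[2,98]).round(1))
    f=(I<190)&(abs(S[...,1])<80)&(S[...,0]>-90)&(S[...,0]<-15)&(abs(S[...,2])<5); Y=S[f]; print('face y',np.percentile(Y[:,1],[1,99]).round(1),'h',np.median(Y[:,2]).round(1))
"
```

```text
top 309 h 15.0 rect ((-40.52521896362305, 1.7083053588867188), (55.41840362548828, 87.45928192138672), 88.7262954711914) [-24.8  29.1]
face y [-59.9  62.9] h 0.8
scene 342 h 14.5 rect ((-47.577293395996094, -3.216176986694336), (53.385433197021484, 75.59882354736328), 85.74492645263672) [-22.7  22. ]
face y [-61.7  61.8] h 0.4
```

servo_tool(translation=[[-0.001, -0.001, 0.013], [-0.001, -0.001, 0.014], [0, 0, 0.014], [0, 0, 0.014], [0, 0, 0.012], [0, 0, 0]], turn=[[0, 0, -0.004], [0, 0, 0], [0, 0, 0], [0, 0, 0], [0, 0, 0], [0, 0, 0]])

```text
clock: 45.98
tool_pos: [0.341, -0.2939, 0.051]
eef_rot: [0.988, 0.154, 0.001, -0.001]
contact_force: [-0.2, -0.1, 0.2]
opening: 0.799
finger_force: 0.0
```

```bash
python3 -c "
from h import *
from plant import r
print(np.round(r.get_state()['q'],2))
go([([.3413,-.2945,.003],Rtool(-72.6),5)])"
```

```text
[ 0.54  0.85  0.12  2.22 -0.92  0.11  0.27]
clock 45.98 p [ 0.341  -0.2939  0.051 ]
translation [[-0.0, 0.0001, 0.0096], [0.0, 0.0001, 0.0096], [0.0, 0.0001, 0.0096], [0.0, 0.0001, 0.0096], [0.0, 0.0001, 0.0096]] turn each [-0.0002, -0.0003, 0.0012] n 5
```

servo_tool(translation=[[0.004, 0, 0], [0.004, 0, 0], [0, 0, 0], [0, 0, 0]], turn=[[0, -0.06, 0.003], [0, -0.06, 0.003], [0, 0, 0], [0, 0, 0]])

```text
clock: 46.48
tool_pos: [0.3474, -0.2919, 0.0514]
eef_rot: [0.987, 0.15, -0.059, 0.009]
contact_force: [-0.5, -0.1, -0.0]
opening: 0.798
finger_force: 0.0
```

```bash
python3 -c "
from h import *
from plant import r
s=r.get_state();print(np.round(s['q'],2)); R=Ro.from_quat(s['eef_rot']); print(R.as_matrix().round(3).tolist())
print('to level',(R.inv()*Rtool(-72.6)).as_rotvec().round(3), R.inv().apply(np.array([.349,-.292,.004])-s['tool_pos']).round(4))"
```

```text
[ 0.29  0.91  0.41  2.16 -0.88  0.3   0.16]
[[0.948, 0.297, -0.113], [0.295, -0.955, -0.036], [-0.119, 0.0, -0.993]]
to level [ 0.     0.119 -0.002] [0.0072 0.0006 0.0469]
```

servo_tool(translation=[[0.002, 0, 0.012], [0.002, 0, 0.012], [0.002, 0, 0.011], [0.001, 0, 0.008], [0, 0, 0.003], [0, 0, 0]], turn=[[0, 0, 0], [0, 0, 0], [0, 0, 0], [0, 0, 0], [0, 0, 0], [0, 0, 0]])

```text
clock: 47.22
tool_pos: [0.3486, -0.2914, 0.0043]
eef_rot: [0.987, 0.15, -0.059, 0.009]
contact_force: [0.5, 0.3, -0.2]
opening: 0.804
finger_force: 0.0
```

```bash
python3 -c "
from h import *
from plant import r
s=r.get_state();print(np.round(s['q'],2)); R=Ro.from_quat(s['eef_rot']); 
print('to level',(R.inv()*Rtool(-72.6)).as_rotvec().round(3), R.inv().apply(np.array([.349,-.292,.004])-s['tool_pos']).round(4))"
```

```text
[ 0.37  0.99  0.27  2.15 -0.92  0.17  0.18]
to level [-0.     0.12  -0.003] [0.0002 0.0007 0.0003]
```

Good pose; close on it and lift.

servo_tool(translation=[[0, 0, 0], [0, 0, 0], [0, 0, 0], [0, 0, 0], [0, 0, 0], [0, 0, 0], [0, 0, 0], [0, 0, 0]], turn=[[0, 0, 0], [0, 0, 0], [0, 0, 0], [0, 0, 0], [0, 0, 0], [0, 0, 0], [0, 0, 0], [0, 0, 0]], grip=0.2, grip_force=10)

```text
clock: 48.22
tool_pos: [0.3489, -0.2915, 0.0046]
eef_rot: [0.987, 0.15, -0.059, 0.009]
contact_force: [0.2, 0.5, 1.8]
opening: 0.356
finger_force: 10.0
```

servo_tool(translation=[[0, 0, -0.005], [-0.001, 0, -0.012], [-0.002, 0, -0.018], [-0.003, 0, -0.025], [-0.003, 0, -0.025], [-0.003, 0, -0.025], [-0.001, 0, -0.012], [0, 0, 0]], turn=[[0, 0, 0], [0, 0, 0], [0, 0, 0], [0, 0, 0], [0, 0, 0], [0, 0, 0], [0, 0, 0], [0, 0, 0]])

```text
clock: 49.22
tool_pos: [0.3508, -0.2909, 0.1277]
eef_rot: [0.987, 0.15, -0.059, 0.009]
contact_force: [0.3, 0.5, 0.0]
opening: 0.364
finger_force: 10.0
```

```bash
cat >> h.py <<'E'
Rn=Rsh2*Ro.from_rotvec([0,-.12,0])
E
python3 -c "
from h import *
from plant import r
s=r.get_state();print(np.round(s['q'],2),s['opening'])
go([(sh(-.048,0,.09),Rn,11)])"
```

```text
[ 0.17  0.8   0.62  2.13 -0.74  0.5   0.06] 0.3639292394649743
clock 49.23 p [ 0.3508 -0.2909  0.1277]
translation [[0.0283, -0.0008, -0.0026], [0.0282, -0.0017, -0.0035], [0.028, -0.0027, -0.0043], [0.0277, -0.0036, -0.0052], [0.0274, -0.0045, -0.006], [0.0271, -0.0055, -0.0068], [0.0267, -0.0064, -0.0076], [0.0262, -0.0073, -0.0084], [0.0257, -0.0082, -0.0091], [0.0251, -0.0091, -0.0098], [0.0245, -0.01, -0.0105]] turn each [0.0097, -0.0315, 0.0318] n 11
```

servo_tool(translation=[[0.028, -0.001, -0.003], [0.028, -0.002, -0.003], [0.028, -0.003, -0.004], [0.028, -0.004, -0.005], [0.027, -0.004, -0.006], [0.027, -0.006, -0.007], [0.027, -0.006, -0.008], [0.026, -0.007, -0.008], [0.026, -0.008, -0.009], [0.025, -0.009, -0.01]], turn=[[0.01, -0.031, 0.032], [0.01, -0.032, 0.032], [0.01, -0.031, 0.032], [0.009, -0.032, 0.032], [0.01, -0.031, 0.031], [0.01, -0.032, 0.032], [0.009, -0.031, 0.032], [0.01, -0.032, 0.032], [0.01, -0.031, 0.032], [0.01, -0.032, 0.031]])

```text
clock: 50.48
tool_pos: [0.6192, -0.1982, 0.1169]
eef_rot: [0.976, -0.014, -0.219, -0.007]
contact_force: [0.5, 0.2, 0.0]
opening: 0.363
finger_force: 10.0
```

servo_tool(translation=[[0.024, -0.01, -0.01], [0, 0, 0], [0, 0, 0]], turn=[[0.01, -0.031, 0.032], [0, 0, 0], [0, 0, 0]])

```text
clock: 50.85
tool_pos: [0.6439, -0.1904, 0.1167]
eef_rot: [0.972, -0.031, -0.234, -0.009]
contact_force: [-0.6, -0.2, -0.2]
opening: 0.362
finger_force: 10.0
```

```bash
python3 -c "
from h import *
where(); go([(sh(-.048,-.0003,.028),Rn,6)])"
```

```text
shelf xyz mm [-49.8  -1.   86.9]  F shelf [-0.5 -0.3 -0.4] q [-0.07  1.29  0.88  0.95 -0.65  1.62 -1.01] turn left [0.193 0.004 3.135] [-0.003  0.123 -0.001]
clock 50.85 p [ 0.6439 -0.1904  0.1167]
translation [[0.0015, -0.0001, 0.0097], [0.0015, -0.0001, 0.0097], [0.0015, -0.0001, 0.0097], [0.0015, -0.0001, 0.0097], [0.0015, -0.0001, 0.0097], [0.0015, -0.0001, 0.0097]] turn each [-0.0004, 0.0005, -0.0001] n 6
```

servo_tool(translation=[[0.002, 0, 0.008], [0.002, -0.001, 0.012], [0.002, 0, 0.014], [0.001, 0, 0.012], [0.001, 0, 0.008], [0, 0, 0.004], [0, 0, 0], [0, 0, 0]], turn=[[-0.001, 0.002, 0], [-0.001, 0.001, 0], [0, 0, 0], [0, 0, 0], [0, 0, 0], [0, 0, 0], [0, 0, 0], [0, 0, 0]])

```text
clock: 51.85
tool_pos: [0.6266, -0.1878, 0.0627]
eef_rot: [0.972, -0.03, -0.231, -0.007]
contact_force: [0.4, -0.8, -0.5]
opening: 0.365
finger_force: 10.0
```

```bash
python3 -c "
from h import *
where(); go([(sh(-.048,-.0003,.022),Rn,1)])"
```

```text
shelf xyz mm [-47.7   0.6  30.2]  F shelf [ 0.6 -0.7 -0.4] q [-0.09  1.33  0.87  1.06 -0.67  1.5  -0.97] turn left [-1.840e-01  1.000e-03 -3.136e+00] [0.001 0.117 0.   ]
clock 51.85 p [ 0.6266 -0.1878  0.0627]
translation [[0.0007, 0.0009, 0.0082]] turn each [0.0007, -0.0026, 0.0004] n 1
```

servo_tool(translation=[[0, 0.001, 0.003], [0, 0, 0.002], [0, 0, 0.002], [0, 0, 0.001], [0, 0, 0]], turn=[[0, 0, 0], [0, 0, 0], [0, 0, 0], [0, 0, 0], [0, 0, 0]])

```text
clock: 52.48
tool_pos: [0.6226, -0.1883, 0.055]
eef_rot: [0.972, -0.03, -0.231, -0.007]
contact_force: [-0.5, -0.6, -0.4]
opening: 0.36
finger_force: 10.0
```

```bash
python3 -c "
from h import *
where()"
```

```text
shelf xyz mm [-48.9  -0.2  21.6]  F shelf [-0.3 -0.7 -0.6] q [-0.09  1.33  0.86  1.08 -0.68  1.48 -0.96] turn left [-0.186  0.    -3.136] [0.    0.118 0.   ]
```

servo_tool(translation=[[0, 0, 0.001], [0, 0, 0]], turn=[[0, 0, 0], [0, 0, 0]])

```text
clock: 52.72
tool_pos: [0.6221, -0.1883, 0.0542]
eef_rot: [0.972, -0.03, -0.231, -0.007]
contact_force: [-0.2, -0.9, -0.8]
opening: 0.361
finger_force: 10.0
```

```bash
python3 -c "
from h import *
where()"
```

```text
shelf xyz mm [-48.9  -0.3  20.7]  F shelf [ 0.2 -0.9 -0.7] q [-0.09  1.33  0.86  1.08 -0.68  1.48 -0.96] turn left [-0.185  0.    -3.136] [0.    0.118 0.   ]
```

servo_tool(translation=[[0, 0, 0.0005], [0, 0, 0.0005], [0, 0, 0]], turn=[[0, 0, 0], [0, 0, 0], [0, 0, 0]])

```text
clock: 53.1
tool_pos: [0.6217, -0.1883, 0.0533]
eef_rot: [0.972, -0.03, -0.231, -0.007]
contact_force: [-0.2, -0.1, -0.4]
opening: 0.36
finger_force: 10.0
```

```bash
python3 -c "
from h import *
where()"
```

```text
shelf xyz mm [-49.1  -0.2  19.7]  F shelf [-0.1 -0.1 -0.4] q [-0.09  1.33  0.86  1.08 -0.68  1.48 -0.96] turn left [-0.185  0.    -3.136] [0.    0.118 0.   ]
```

servo_tool(translation=[[0, 0, 0.0005], [0, 0, 0]], turn=[[0, 0, 0], [0, 0, 0]])

```text
clock: 53.35
tool_pos: [0.6215, -0.1883, 0.053]
eef_rot: [0.972, -0.03, -0.231, -0.007]
contact_force: [1.0, -0.4, -1.1]
opening: 0.362
finger_force: 10.0
```

```bash
python3 -c "
from h import *
where()"
```

```text
shelf xyz mm [-49.1  -0.3  19.3]  F shelf [ 1.3 -0.4 -0.7] q [-0.09  1.33  0.86  1.08 -0.68  1.48 -0.96] turn left [-1.850e-01  1.000e-03 -3.136e+00] [0.    0.118 0.   ]
```

servo_tool(translation=[[0, 0, 0.0005], [0, 0, 0.0005], [0, 0, 0]], turn=[[0, 0, 0], [0, 0, 0], [0, 0, 0]])

```text
clock: 53.72
tool_pos: [0.6215, -0.1883, 0.0528]
eef_rot: [0.972, -0.03, -0.231, -0.007]
contact_force: [1.7, 0.9, 5.0]
opening: 0.363
finger_force: 10.0
```

```bash
python3 -c "
from h import *
where()"
```

```text
shelf xyz mm [-49.1  -0.3  19.2]  F shelf [-0.2  1.   5.2] q [-0.09  1.33  0.86  1.08 -0.68  1.48 -0.96] turn left [-1.840e-01  1.000e-03 -3.136e+00] [0.001 0.117 0.001]
```

servo_tool(translation=[[0, 0, 0.0005], [0, 0, 0]], turn=[[0, 0, 0], [0, 0, 0]])

```text
clock: 53.98
tool_pos: [0.6215, -0.1883, 0.0528]
eef_rot: [0.973, -0.03, -0.231, -0.007]
contact_force: [1.5, 0.6, 6.5]
opening: 0.362
finger_force: 10.0
```

```bash
python3 -c "
from h import *
where()"
```

```text
shelf xyz mm [-49.1  -0.3  19.2]  F shelf [-0.8  0.7  6.6] q [-0.09  1.33  0.86  1.08 -0.68  1.48 -0.96] turn left [-1.830e-01  1.000e-03 -3.136e+00] [0.001 0.117 0.001]
```

servo_tool(translation=[[0, 0, -0.0008], [0.003, 0, -0.0004], [0.003, 0, -0.0004], [0.003, 0, -0.0004], [0.003, 0, -0.0004], [0, 0, 0]], turn=[[0, 0, 0], [0, 0, 0], [0, 0, 0], [0, 0, 0], [0, 0, 0], [0, 0, 0]])

```text
clock: 54.72
tool_pos: [0.6322, -0.1896, 0.0489]
eef_rot: [0.972, -0.031, -0.232, -0.007]
contact_force: [0.2, -0.3, 6.0]
opening: 0.363
finger_force: 10.0
```

```bash
python3 -c "
from h import *
where()"
```

```text
shelf xyz mm [-37.6  -1.   19.2]  F shelf [-1.8 -0.3  5.7] q [-0.08  1.35  0.86  1.03 -0.68  1.5  -0.98] turn left [ 1.870e-01 -2.000e-03  3.136e+00] [ 0.001  0.119 -0.   ]
```

servo_tool(translation=[[0.001, 0, -0.0001], [0.001, 0, -0.0001], [0, 0, 0]], turn=[[0, 0, 0], [0, 0, 0], [0, 0, 0]])

```text
clock: 55.1
tool_pos: [0.6338, -0.1898, 0.0483]
eef_rot: [0.972, -0.031, -0.232, -0.007]
contact_force: [-0.8, 0.7, 6.0]
opening: 0.359
finger_force: 10.0
```

```bash
python3 -c "
from h import *
where()"
```

```text
shelf xyz mm [-35.9  -1.   19.2]  F shelf [-2.9  0.6  5.3] q [-0.08  1.35  0.86  1.02 -0.68  1.51 -0.99] turn left [ 1.880e-01 -2.000e-03  3.135e+00] [ 0.001  0.12  -0.001]
```

servo_tool(translation=[[0.001, -0.0006, -0.0001], [0.001, 0, -0.0001], [0.001, 0, -0.0001], [0, 0, 0]], turn=[[0, 0, 0], [0, 0, 0], [0, 0, 0], [0, 0, 0]])

```text
clock: 55.6
tool_pos: [0.6366, -0.1895, 0.0473]
eef_rot: [0.972, -0.031, -0.232, -0.007]
contact_force: [-1.2, -0.0, 6.8]
opening: 0.366
finger_force: 10.0
```

```bash
python3 -c "
from h import *
where()"
```

```text
shelf xyz mm [-32.9  -0.5  19.2]  F shelf [-3.5 -0.1  5.9] q [-0.08  1.36  0.86  1.01 -0.68  1.52 -0.99] turn left [ 1.880e-01 -2.000e-03  3.135e+00] [ 0.001  0.12  -0.001]
```

servo_tool(translation=[[0.001, 0, -0.0001], [0.001, 0, -0.0001], [0, 0, 0]], turn=[[0, 0, 0], [0, 0, 0], [0, 0, 0]])

```text
clock: 55.98
tool_pos: [0.6375, -0.1895, 0.047]
eef_rot: [0.972, -0.031, -0.233, -0.007]
contact_force: [-3.9, 0.3, 7.4]
opening: 0.361
finger_force: 10.0
```

```bash
python3 -c "
from h import *
where()"
```

```text
shelf xyz mm [-32.   -0.5  19.2]  F shelf [-6.2  0.   5.6] q [-0.07  1.36  0.86  1.   -0.68  1.52 -1.  ] turn left [ 1.920e-01 -1.000e-03  3.134e+00] [ 0.001  0.122 -0.002]
```

Contact is building. One more push, then release and retreat.

servo_tool(translation=[[0.001, 0, -0.0001], [0.001, 0, -0.0001], [0.001, 0, -0.0001], [0, 0, 0]], turn=[[0, 0, 0], [0, 0, 0], [0, 0, 0], [0, 0, 0]])

```text
clock: 56.48
tool_pos: [0.638, -0.1894, 0.0465]
eef_rot: [0.971, -0.032, -0.236, -0.008]
contact_force: [-8.2, 2.5, 12.0]
opening: 0.361
finger_force: 10.0
```

```bash
python3 -c "
from h import *
where()"
```

```text
shelf xyz mm [-31.4  -0.4  18.8]  F shelf [-11.9   1.9   8.4] q [-0.07  1.37  0.86  0.99 -0.68  1.53 -1.  ] turn left [2.010e-01 2.000e-03 3.132e+00] [-0.001  0.128 -0.003]
```

servo_tool(translation=[[0, 0, 0], [0, 0, 0], [0, 0, 0], [0, 0, -0.01], [0, 0, -0.02], [0, 0, -0.03], [0, 0, -0.03]], turn=[[0, 0, 0], [0, 0, 0], [0, 0, 0], [0, 0, 0], [0, 0, 0], [0, 0, 0], [0, 0, 0]], grip=0.6)

```text
clock: 57.35
tool_pos: [0.6832, -0.1915, 0.1265]
eef_rot: [0.972, -0.03, -0.231, -0.007]
contact_force: [1.5, -0.3, -0.6]
opening: 0.602
finger_force: 0.0
```

```bash
python3 -c "
from h import *
where(); go([([.47,-.12,.26],Rtool(-90),9)])"
```

```text
shelf xyz mm [-16.3   0.4 109.6]  F shelf [ 1.6 -0.2 -0. ] q [-0.02  1.33  0.88  0.73 -0.67  1.74 -1.1 ] turn left [-1.840e-01  2.000e-03 -3.136e+00] [0.001 0.118 0.   ]
clock 57.35 p [ 0.6832 -0.1915  0.1265]
translation [[-0.0282, -0.0064, -0.0024], [-0.028, -0.0066, -0.0039], [-0.0277, -0.0068, -0.0053], [-0.0274, -0.007, -0.0068], [-0.0269, -0.0072, -0.0082], [-0.0264, -0.0073, -0.0096], [-0.0258, -0.0075, -0.0109], [-0.0252, -0.0077, -0.0123], [-0.0245, -0.0078, -0.0136]] turn each [-0.0015, 0.0518, -0.0068] n 9
```

servo_tool(translation=[[-0.028, 0.004, -0.002], [-0.028, 0.008, -0.004], [-0.028, 0.012, -0.005], [-0.027, 0.012, -0.007], [-0.027, 0.012, -0.008], [-0.026, 0.012, -0.01], [-0.026, 0.012, -0.011], [-0.025, 0.012, -0.012], [-0.025, 0.012, -0.013], [-0.03, 0.02, 0]], turn=[[0, 0.052, 0], [0, 0.052, 0], [0, 0.052, 0], [0, 0.052, 0], [0, 0.052, 0], [0, 0.052, 0], [0, 0.052, 0], [0, 0.052, 0], [0, 0.05, 0], [0, 0, 0]])

```text
clock: 58.6
tool_pos: [0.4298, -0.2927, 0.2594]
eef_rot: [1.0, -0.031, 0.001, 0.0]
contact_force: [-1.0, 0.6, -0.0]
opening: 0.603
finger_force: 0.0
```

servo_tool(translation=[[-0.03, 0.02, 0], [0, 0, 0], [0, 0, 0]], turn=[[0, 0, 0], [0, 0, 0], [0, 0, 0]])

```text
clock: 58.98
tool_pos: [0.4, -0.31, 0.2579]
eef_rot: [1.0, -0.031, 0.0, -0.0]
contact_force: [0.2, 1.0, 0.0]
opening: 0.599
finger_force: 0.0
```

```bash
python3 -c "
from h import *
from plant import optics
for n in('top','scene'):
    d=optics.snapshot(n); pickle.dump(d,open(n+'4.pkl','wb'))
    P=cloud(d)-O; S=np.stack([P@xs,P@ys,P@zs],-1)*1e3
    I=d['img'].min(2); b=(I>195)&(abs(S[...,1])<60)&(S[...,0]>-115)&(S[...,0]<8)
    for lo,hi in((8,21),(23,36)):
        X=S[b&(S[...,2]>lo)&(S[...,2]<hi)]; print(n,len(X),'h',np.median(X[:,2]).round(1),cv2.minAreaRect(X[:,:2].astype(np.float32)),'y',np.percentile(X[:,1],[2,98]).round(1))
    P,B=blobs(d,.025,(.5,-.1),(.72,.4))
    for m in B:
        X=P[m]; zt=np.percentile(X[:,2],97); T=X[X[:,2]>zt-.006]; print(n,'ztop',zt.round(4),'top',rect(T))
a=pickle.load(open('top4.pkl','rb'))['img'][125:195,150:350,::-1]; b=pickle.load(open('scene4.pkl','rb'))['img'][185:260,160:400,::-1]
a=cv2.resize(a,None,fx=4,fy=4,interpolation=2);b=cv2.resize(b,(800,250),interpolation=2); cv2.imwrite('pics/end.png',np.vstack([a,b]))"
```

```text
top 118 h 15.7 ((-42.483009338378906, 2.0416126251220703), (83.9513931274414, 54.84663009643555), 0.04989985004067421) y [-23.6  29.3]
top 202 h 29.2 ((-40.685455322265625, 1.5609045028686523), (32.61199951171875, 87.37517547607422), 89.08314514160156) y [-14.1  17.1]
top ztop 0.0931 top (array([622.8, 164.5]), array([58.8, 85.9]), 2.0)
top ztop 0.076 top (array([627.9,  62.6]), array([53.7, 49.5]), 89.5)
top ztop 0.1034 top (array([622.8, 266.5]), array([49.9, 44.7]), 88.1)
scene 91 h 14.9 ((-47.618019104003906, 0.20313262939453125), (73.30635070800781, 53.526222229003906), 1.3826910257339478) y [-25.3  26.1]
scene 268 h 28.3 ((-42.17660903930664, 0.04247283935546875), (85.81916809082031, 35.49503707885742), 2.8157758712768555) y [-16.6  14.2]
scene ztop 0.101 top (array([623.7, 263.7]), array([50.1, 47.8]), 3.8)
scene ztop 0.0904 top (array([622.9, 162. ]), array([65.5, 88.2]), 3.7)
scene ztop 0.0749 top (array([627.8,  62. ]), array([52.8, 54.1]), 27.6)
```

View pics/end.png

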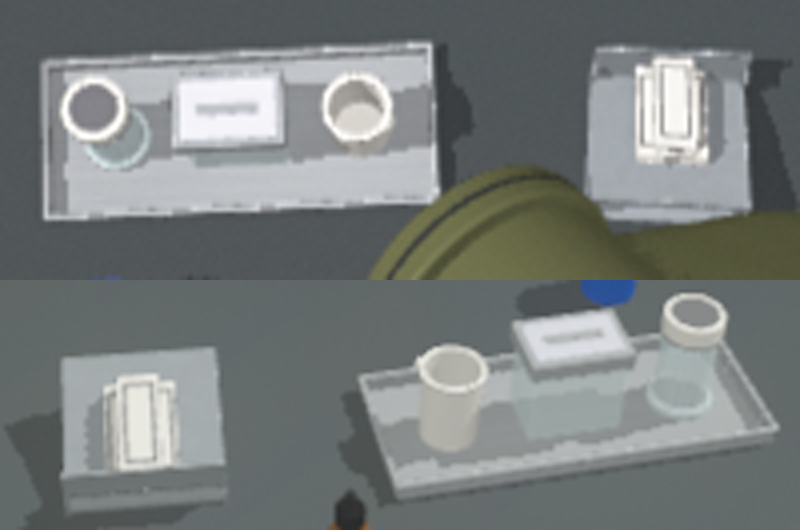

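The jar (95,105), dish (228,108) and beaker (357,107) stand upright in line in the tray. The mailers are stacked flat, centred and against the backstop at (672,105), and their heights of 15 and 29 mm match. The arm is clear, so I'm handing in.

```bash
python3 -c "
from plant import r
print(r.finish_job())"
```

```text
the job is handed in; nothing more can be done
None
```

The job is handed in at about 59 s: jar, dish and beaker stand in line in the tray with gaps of about 30 mm, and both mailers are stacked flat and centred against the backstop; the hand-in returned no verdict.

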